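Clear the wax chips off the writing board

ROBOT

A 6-joint arm with a two-finger parallel gripper is mounted at the origin on the work surface; the furniture and walls round the work are solid. World frame = base frame: x ahead of the robot, y to its left, z up, the work surface at z = 0. Lengths are in m, angles in rad, forces in N, time in s.
With the tool pointing down it reaches from about 0.375 to 0.925 m from the base axis. Payload 5.7 kg.
Tool frame: the origin (TCP) lies between the finger pads; the fingertips stand 22 mm ahead of it and the grasp point (between the pads) lies 3 mm ahead of it (nose_length is the distance from the TCP to the fingertips, in m); z points along the fingers, y is the line along which they close (so a half turn about z gives the same grasp; the last joint's range is limited). The gripper opens to 85 mm and grips with 20 to 120 N. Pads are 22 mm wide; open, the fingers measure 114 mm over their backs; the gripper's body (76 mm by 85 mm) begins 54 mm behind the grasp point. The pads swing forward as they close: fully open they stand 13 mm farther back than shut.
Start: joints at [-1.377, 0.359, 1.51, -0, 1.272, -0.115], TCP at [0.182, -0.572, 0.253] pointing down, gripper open.
Joint ranges: [-2.97, 2.97], [-1.01, 2.36], [0.21, 2.38], [-0.96, 4.11], [0.2, 2.71], [-2.98, 2.98]. Speed limits (rad/s): [2.39, 2.39, 3.14, 3.14, 3.14, 3.14].

INTERFACE

Orientations are given as a unit quaternion [w, x, y, z].
In Python, from station import * gives the robot as it stands. The module is installed in compiled form; this text tells all that it offers.
- The arm moves only by the tool play_rows, never from a script. Its argument "steps" is a list of rows, each an object of numbers: "grip": the closure, from -1 (fully open) to 1 (shut), so that 0 is half open; "x", "y", "z": the shift along the tool's x, y, z each as a share of 0.25 m, from -1 to 1; "yaw": the turn about the tool's z as a share of 0.5 rad, from -1 to 1. In form: [{"grip": .., "x": .., "y": .., "z": .., "yaw": ..}, ...]. A call has 1 to 8 rows; each row shifts and turns the commanded pose from where the row before left it, along the tool's axes as they then stand; what a row does not reach is not made up. A row lasts 1/12 s, in which the tool goes at most 41.7 mm and 7.16 degrees, less where a joint would pass 70% of its speed; a pose out of reach is approached as far as the arm can. A call with a number of a shift or a turn outside -1 to 1 is refused whole. A call with a gripper value outside its range is refused whole. The fingers move at their own pace and stop on an object; the grip force is fixed at half the most. Time passes only in rows, so rows that do not move let the fingers close. It gives the time, the measured TCP pose, the force, the opening and the grip force at its end, in the units of the state.
- read_state(): the state, without advancing time (a new reading comes with each control period).
- camera(name): name is "scene" or "top" or "wrist"; returns the picture (400x640x3 uint8, blue, green, red); there is no depth.
- camera_params(name): a dict with "intrinsics" (3x3 intrinsics, pixels), "rvec" (rotation vector, rad) and "tvec" (3), from world to camera coordinates, as OpenCV has them. Camera axes: x right, y down, z forward; pixel columns grow to the right and rows downward; lengths in m; the calibration is good to about 2 mm. The wrist camera is an equidistant fisheye: a pixel r from the principal point sees the ray r / f radians off the axis. A picture is of the moment at which its call begins: read the wrist's pose just before it. camera_params takes no time and is no camera call; for the wrist camera it gives the pose at the moment of the call.
- finish_job(): hands the job in; it is judged then, once.
The state is a dict: "clock": time; "joint_positions": joint angles; "qvel": joint speeds; "joint_torque": joint torques, N m; "tcp_pos": TCP position; "orientation": TCP orientation; "contact_force": force on the tool from outside, world axes, zero at the start; "moment": the same for the moment, N m; "finger_gap": opening from 0.0 (shut) to 1.0 (fully open); "grasp_force": force on a finger pad.
Only numpy, scipy, OpenCV 4.12 (cv2) and the standard library are available. Lean on these libraries where they do the work, as an engineer would, in place of code of your own. Each camera call takes 0.05 s, during which the arm holds its last target. There are 200 camera calls.

TASK

Clear the writing board for use: first stand every pen and pencil that lies on it upright in the pen cup, and move the wax seal from the catch tray along the board's near edge to the bare desk, standing upright, so that all is out of the way. Then take the scraper block and wipe all the wax chips off the board into that tray; wipe them off, do not pick them up. Finally stand the scraper upright in the middle of its pad again; leave the card holder and the note pad alone.

Things in the scene. Friction and masses are not known exactly. Their poses are not given: they have to be found in the camera images.
- board: Wooden writing board, fixed to the desk: slab 210 mm (its x) by 200 mm (its y), top 18 mm above the desk. Origin at the centre of its underside, on the desk; x points away from the tray, z up. The slab has no rim. A catch tray as wide as the board is joined to its -x edge, nearest the robot.
- tray (a point): Centre of the catch tray's floor, 3 mm above the desk; axes as the board's. Inside, the tray is 55 mm (x) by 192 mm (y), from the slab's edge outwards; its outer walls are 4 mm thick and rise 22 mm above the desk. Chips pushed over the slab's edge drop 15 mm into it.
- pad: Flat dark pad, fixed to the desk, 80 mm (x) by 120 mm (y) by 3 mm thick, the scraper's place. Origin at the centre of its underside, on the desk. It lies to the right of the board; a large fixed monitor stands nearer the robot on that side, for the arm to keep clear of. Left of the board and beyond its far left corner the desk is bare but for the pen cup.
- scraper: Scraper block, bottom-heavy, stands on the pad at first: base 38 mm (its x) by 60 mm (its y) by 20 mm high; on it an upright wooden handle 18 mm thick (x), 46 mm long (y), 20 to 64 mm above the underside. Origin at the centre of its underside, z up. Grip the handle across its 18 mm from above; wipe with the long side across the way of travel. 0.2 kg.
- pen_cup: Dark steel pen cup standing loose on the desk left of the board, round, 70 mm outside and 62 mm inside diameter, 90 mm high, inner floor 12 mm above its underside, 0.6 kg. Origin at the centre of its underside, z up.
- ball_pen: Steel ball pen, 139 mm long, 12 mm thick, lying flat on the board at the start, in the part nearer the tray, roughly along the board's y axis. May be absent (None). Origin mid-length on its underside as it lies (6 mm below its axis); y runs along its length, z up as it lies. Either end may be down in the cup. Acts as a square bar of that thickness; does not roll.
- fountain_pen: Black fountain pen, 137 mm long, 14 mm thick, lying flat on the board at the start, in the part nearer the tray, roughly along the board's y axis. May be absent (None). Origin mid-length on its underside as it lies (7 mm below its axis); y runs along its length, z up as it lies. Either end may be down in the cup. Acts as a square bar of that thickness; does not roll.
- pencil: Red pencil, 168 mm long, 7 mm thick, lying flat on the board at the start, in the part nearer the tray, roughly along the board's y axis. May be absent (None). Origin mid-length on its underside as it lies (3.5 mm below its axis); y runs along its length, z up as it lies. Either end may be down in the cup. Acts as a square bar of that thickness; does not roll.
- wax_seal: Wax-seal stamp of pale brass, 28 mm wide, 70 mm tall, 0.11 kg, standing upright in the catch tray at the start; foot 24 mm wide and 18 mm high, above it a bulbous grip 28 mm wide. Origin at the centre of its foot's underside, z up along it.
- chip0: Chip of hard red sealing wax, about 18x13x8 mm (x, y, height), 10 g, lying loose on the board in the half farther from the tray, beyond the pens. May be absent (None). Origin at its centre.
- chip1: Chip of hard red sealing wax, about 15x12x7 mm (x, y, height), 10 g, lying loose on the board in the half farther from the tray, beyond the pens. May be absent (None). Origin at its centre.
- chip2: Chip of hard red sealing wax, about 14x16x8 mm (x, y, height), 10 g, lying loose on the board in the half farther from the tray, beyond the pens. May be absent (None). Origin at its centre.
- chip3: Chip of hard red sealing wax, about 17x11x7 mm (x, y, height), 10 g, lying loose on the board in the half farther from the tray, beyond the pens. May be absent (None). Origin at its centre.
- chip4: Chip of hard red sealing wax, about 13x14x8 mm (x, y, height), 10 g, lying loose on the board in the half farther from the tray, beyond the pens. May be absent (None). Origin at its centre.
- chip5: Chip of hard red sealing wax, about 16x14x7 mm (x, y, height), 10 g, lying loose on the board in the half farther from the tray, beyond the pens. May be absent (None). Origin at its centre.
- card_holder: Brass card holder, 46x100x60 mm, on the desk beyond the board; a bystander, to be left alone. Origin at the centre of its underside.
- sticky_pad: Yellow note pad, 76x76x12 mm, on the desk beside the board; a bystander, to be left alone. Origin at the centre of its underside.

How it is judged:
By the outcome, as a careful person would: the job done as asked, in the order asked, and still so for the second after the job is handed in, with the robot touching nothing.
Of ball_pen, fountain_pen, pencil only 2 to 3 are there at a start; the rules pass over those that are not, and their reading is None.
Of chip0, chip1, chip2, chip3, chip4, chip5 only 5 to 6 are there at a start; the rules pass over those that are not, and their reading is None.
At some moment in a run one of scraper may be knocked a few centimetres aside while the robot is not near it.
It also fails if it takes over 200 s, if anything falls off the work surface, if the arm or the gripper's body presses on something with over 40 N, if the wrist force passes 120 N, or if a joint passes its speed limit or range.

## Working session

There is one attempt and no reset: what is moved stays moved. The work goes in short steps, Python scripts to look and compute and a tool call to move; the robot and the scene stay as the last step left them, time stands still between calls to the robot, and variables do not carry over. Pictures are saved under pics/ and viewed, at most 14 in all, crops included, and the job is handed in when it is done.

Besides the shell and the picture viewer there is one more tool, called as name([rows], argument=value, ...), one row to a line, values as JSON. play_rows: Moves the arm, as the interface text tells. Shift numbers are shares of 0.25 m and turn numbers shares of 0.5 rad, none past 1 either way. Its arguments: {"type":"object","properties":{"steps":{"type":"array","items":{"type":"object","properties":{"grip":{"type":"number"},"x":{"type":"number"},"y":{"type":"number"},"z":{"type":"number"},"yaw":{"type":"number"}}}}},"required":["steps"]}

```bash
mkdir -p pics; ls; python3 - <<'E'
from station import *
import cv2
s=read_state(); print({k:s[k] for k in ('clock','tcp_pos','orientation','finger_gap')})
for n in ('scene','top'):
    cv2.imwrite(f'pics/{n}0.png',camera(n)); p=camera_params(n); print(n,p)
E
```

```text
pics
{'clock': 0.0, 'tcp_pos': array([ 0.18220305, -0.57099085,  0.25243576]), 'orientation': array([-9.21916846e-04,  9.88106527e-01,  1.53768137e-01, -4.51134364e-05]), 'finger_gap': 0.9959775397374412}
scene {'intrinsics': array([[430.52698317,   0.        , 316.06981001],
       [  0.        , 430.52698317, 200.19802545],
       [  0.        ,   0.        ,   1.        ]]), 'rvec': array([ 0.71655009, -2.54646516,  1.25254901]), 'tvec': array([0.45378896, 0.29117828, 0.69239461])}
top {'intrinsics': array([[445.36844195,   0.        , 322.88085202],
       [  0.        , 445.36844195, 198.66543517],
       [  0.        ,   0.        ,   1.        ]]), 'rvec': array([ 2.12848881, -2.05260114,  0.2397165 ]), 'tvec': array([-0.16423982,  0.59939034,  0.82845093])}
```

View pics/top0.png

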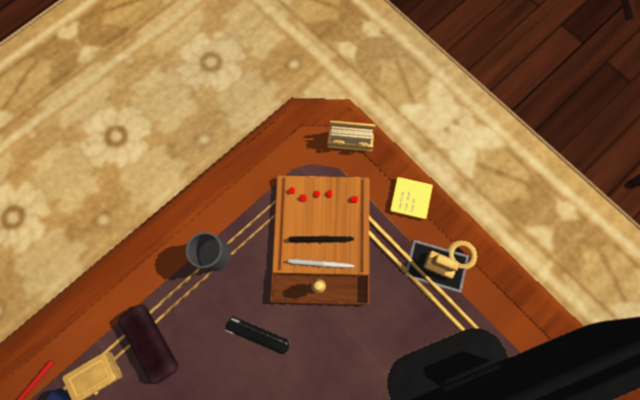

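View pics/scene0.png

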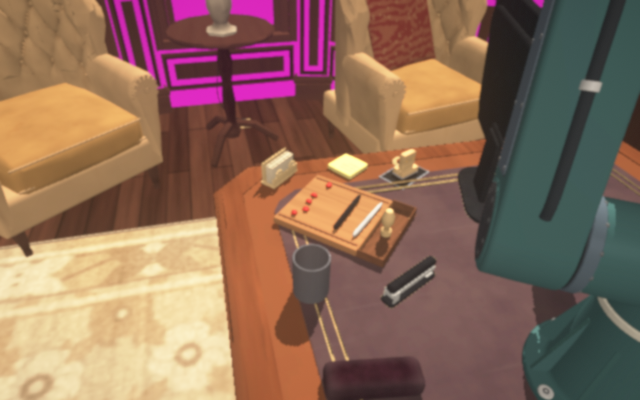

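The top view shows black pen (319,239), steel pen (320,264), five chips at rows 190–199, the seal at (319,285), the cup at (208,252), the scraper on its pad at (445,262) with a ring-like thing at (462,253), and no pencil on the board. I'll measure these, and zoom in on the pad.

```bash
cat > h.py <<'E'
from station import *
import cv2, numpy as np
from scipy.spatial.transform import Rotation as R
def ray(name,uv,P=None):
    P=P or camera_params(name); K=np.array(P['intrinsics']); Rm=cv2.Rodrigues(np.array(P['rvec']))[0]; t=np.array(P['tvec']).ravel()
    q=np.array([(uv[0]-K[0,2])/K[0,0],(uv[1]-K[1,2])/K[1,1]])
    if name=='wrist':
        th=np.hypot(*q); d=np.r_[q/max(th,1e-9)*np.sin(th),np.cos(th)]
    else: d=np.r_[q,1]
    return -Rm.T@t, Rm.T@d
def cast(name,uv,z,P=None):
    o,d=ray(name,uv,P); return o+d*(z-o[2])/d[2]
def proj(name,X,P=None):
    P=P or camera_params(name); K=np.array(P['intrinsics']); Rm=cv2.Rodrigues(np.array(P['rvec']))[0]
    c=Rm@np.array(X)+np.array(P['tvec']).ravel()
    if name=='wrist':
        r=np.hypot(c[0],c[1]); th=np.arctan2(r,c[2]); q=c[:2]/r*th
    else: q=c[:2]/c[2]
    return q*K[0,0]+K[:2,2]
def blobs(m,amin=15):
    n,l,s,c=cv2.connectedComponentsWithStats(m.astype(np.uint8))
    return [(s[i,4],c[i],cv2.minAreaRect(np.argwhere(l==i)[:,::-1].astype(np.float32))) for i in range(1,n) if s[i,4]>=amin]
def st():
    s=read_state(); r=R.from_quat(np.roll(s['orientation'],-1)).as_matrix()
    return s,r
E
python3 - <<'E'
from h import *
im=cv2.imread('pics/top0.png'); hsv=cv2.cvtColor(im,cv2.COLOR_BGR2HSV)
H,S,V=cv2.split(hsv)
roi=np.zeros(H.shape,bool); roi[170:310,265:375]=1
red=roi&((H<5)|(H>174))&(S>190)&(V>140)
print('chips')
for a,c,r in blobs(red,5): print(a,c.round(1),cast('top',c,.022).round(4))
for nm,m,z in (('ball',roi&(S<70)&(V>120),.03),('fount',roi&(V<45),.032)):
    for a,c,r in blobs(m,60):
        bp=cv2.boxPoints(r); e=sorted([tuple(x) for x in bp])
        l=(np.array(e[0])+e[1])/2; q=(np.array(e[2])+e[3])/2
        A,B=cast('top',l,z),cast('top',q,z); print(nm,a,c,r,A.round(4),B.round(4),((A+B)/2).round(4),np.linalg.norm(A-B))
big=cv2.resize(im[160:310,260:480],None,fx=3.6,fy=3.6,interpolation=cv2.INTER_CUBIC); cv2.imwrite('pics/c0.png',big)
E
```

```text
chips
22 [291.2 190.2] [ 0.6331 -0.0731  0.022 ]
20 [316.4 193.8] [ 0.6272 -0.1275  0.022 ]
24 [329.  193.4] [ 0.629  -0.1543  0.022 ]
30 [302.7 197.5] [ 0.6179 -0.0984  0.022 ]
30 [353.9 199. ] [ 0.6186 -0.2078  0.022 ]
ball 292 [319.30136986 263.09246575] ((320.48638916015625, 263.1841735839844), (65.26563262939453, 4.875531196594238), 4.236394882202148) [ 0.4817 -0.0751  0.03  ] [ 0.4767 -0.2085  0.03  ] [ 0.4792 -0.1418  0.03  ] 0.13339708479493012
fount 275 [318.50181818 238.93454545] ((319.9999694824219, 239.0), (61.99999237060547, 3.999999523162842), -0.0) [ 0.5263 -0.075   0.032 ] [ 0.5309 -0.203   0.032 ] [ 0.5286 -0.139   0.032 ] 0.12806477501657068
```

View pics/c0.png

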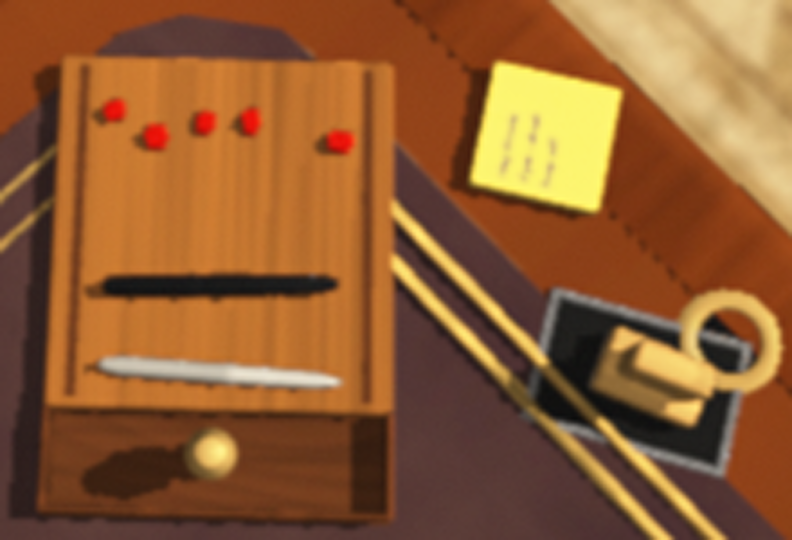

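```bash
python3 - <<'E'
from h import *
print('cam top pos',ray('top',(320,200))[0].round(3),'scene',ray('scene',(320,200))[0].round(3))
f=lambda u,v:(u/3.6+260-.36,v/3.6+160-.36)
for n,p,z in (('slab FL',(65,57),.018),('FR',(393,65),.018),('NR',(390,412),.018),('NL',(48,408),.018),('trayNL',(40,512),.022),('trayNR',(392,518),.022),('padFL',(556,290),.003),('padFR',(752,343),.003),('padNR',(723,473),.003),('padNL',(530,405),.003),
 ('seal',(212,450),.073),('hTL',(640,335),.064),('hTR',(715,380),.064),('bFL',(616,326),.02),('bNL',(594,386),.02),('bNR',(692,427),.02),('ring',(730,340),.003),('stickyC',(546,137),.012)):
    print(n,cast('top',f(*p),z).round(4))
im=cv2.imread('pics/top0.png')
c=cv2.resize(im[225:280,180:240],None,fx=6,fy=6,interpolation=cv2.INTER_CUBIC)
sc=cv2.imread('pics/scene0.png')
d=cv2.resize(sc[140:310,260:440],None,fx=2.2,fy=2.2,interpolation=cv2.INTER_CUBIC)
o=np.zeros((max(c.shape[0],d.shape[0]),c.shape[1]+d.shape[1],3),np.uint8);o[:c.shape[0],:c.shape[1]]=c;o[:d.shape[0],c.shape[1]:]=d
cv2.imwrite('pics/c1.png',o)
E
```

```text
cam top pos [ 0.393 -0.155  0.946] scene [0.214 0.555 0.645]
slab FL [ 0.6662 -0.0416  0.018 ]
FR [ 0.6681 -0.2393  0.018 ]
NR [ 0.4616 -0.2402  0.018 ]
NL [ 0.4567 -0.0446  0.018 ]
trayNL [ 0.3986 -0.0443  0.022 ]
trayNR [ 0.4026 -0.2418  0.022 ]
padFL [ 0.5376 -0.3387  0.003 ]
padFR [ 0.5104 -0.4529  0.003 ]
padNR [ 0.435  -0.4333  0.003 ]
padNL [ 0.4697 -0.3228  0.003 ]
seal [ 0.434  -0.1403  0.073 ]
hTL [ 0.505  -0.3725  0.064 ]
hTR [ 0.4819 -0.4127  0.064 ]
bFL [ 0.5153 -0.3697  0.02  ]
bNL [ 0.4804 -0.3564  0.02  ]
bNR [ 0.4593 -0.4116  0.02  ]
ring [ 0.5117 -0.4401  0.003 ]
stickyC [ 0.6283 -0.332   0.012 ]
```

View pics/c1.png

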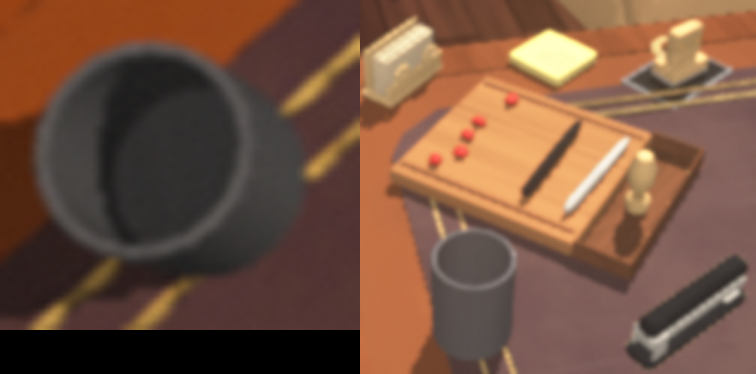

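```bash
python3 - <<'E'
from h import *
print('cup',cast('top',(203.2,249.9),.09).round(4))
# rim in scene: centre approx crop (474-360)/2.2+260, 259/2.2+140
print('cup sc',cast('scene',(260+114/2.2,140+259/2.2),.09).round(4))
for z in (0,.1,.2,.3,.4,.5):
    print(z,[cast('top',p,z)[:2].round(3).tolist() for p in ((390,370),(505,352),(460,335),(640,318))],[cast('scene',p,z)[:2].round(3).tolist() for p in ((480,190),(500,60))])
print(proj('top',(.182,-.571,.252)),proj('scene',(.182,-.571,.252)))
print(read_state()['clock'])
cv2.imwrite('pics/w0.png',camera('wrist'))
E
```

```text
cup [0.4907 0.0839 0.09  ]
cup sc [0.489  0.0849 0.09  ]
0 [[0.275, -0.288], [0.318, -0.519], [0.347, -0.43], [0.395, -0.798]] [[0.294, -0.424], [0.46, -1.428]]
0.1 [[0.288, -0.274], [0.326, -0.481], [0.352, -0.401], [0.394, -0.73]] [[0.282, -0.272], [0.422, -1.121]]
0.2 [[0.3, -0.26], [0.334, -0.442], [0.357, -0.372], [0.394, -0.662]] [[0.27, -0.12], [0.384, -0.813]]
0.3 [[0.313, -0.246], [0.342, -0.404], [0.362, -0.343], [0.394, -0.594]] [[0.257, 0.031], [0.346, -0.506]]
0.4 [[0.325, -0.232], [0.35, -0.365], [0.367, -0.314], [0.394, -0.526]] [[0.245, 0.183], [0.308, -0.199]]
0.5 [[0.338, -0.218], [0.358, -0.327], [0.372, -0.285], [0.394, -0.458]] [[0.232, 0.334], [0.269, 0.108]]
[619.37221163 474.44939034] [572.61912832  86.42162516]
0.1
```

View pics/w0.png

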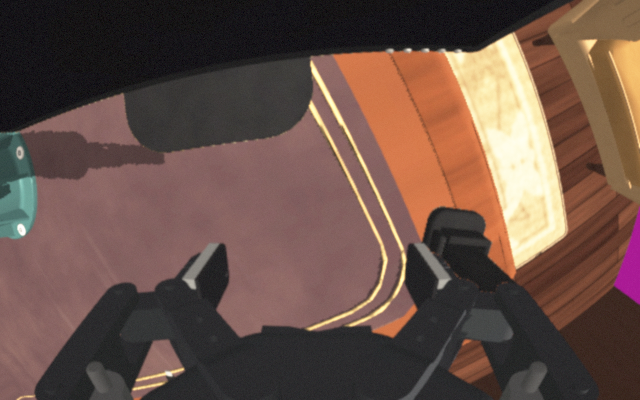

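The wrist view shows the monitor screen (black band, rows 0–130, whole left half) standing between the tool and the work, its foot at (220,110). I need the screen's extent before moving.

```bash
python3 - <<'E'
from h import *
im=cv2.imread('pics/top0.png'); sc=cv2.imread('pics/scene0.png')
g=lambda a:np.clip(a.astype(float)*2.5+10,0,255).astype(np.uint8)
a=cv2.resize(g(im[300:400,370:640]),None,fx=2,fy=2,interpolation=cv2.INTER_CUBIC)
b=cv2.resize(g(sc[0:240,440:640]),None,fx=1.25,fy=1.25)
o=np.zeros((300,a.shape[1]+b.shape[1],3),np.uint8);o[:200,:540]=a;o[:300,540:]=b
cv2.imwrite('pics/c2.png',o)
P=camera_params('wrist'); print(ray('wrist',(320,200),P))
for uv in ((0,130),(150,75),(480,50)):
    o_,d=ray('wrist',uv,P); print(uv,[(o_+d*k).round(3).tolist() for k in (.1,.2,.3)], d.round(3))
E
```

```text
(array([ 0.24700953, -0.55049642,  0.37387339]), array([-0.25674981, -0.09354553, -0.96194011]))
(0, 130) [[0.225, -0.469, 0.321], [0.203, -0.387, 0.268], [0.181, -0.305, 0.214]] [-0.219  0.818 -0.531]
(150, 75) [[0.246, -0.499, 0.288], [0.244, -0.447, 0.203], [0.243, -0.395, 0.118]] [-0.014  0.52  -0.854]
(480, 50) [[0.283, -0.59, 0.289], [0.319, -0.629, 0.205], [0.354, -0.669, 0.12]] [ 0.358 -0.394 -0.847]
```

View pics/c2.png

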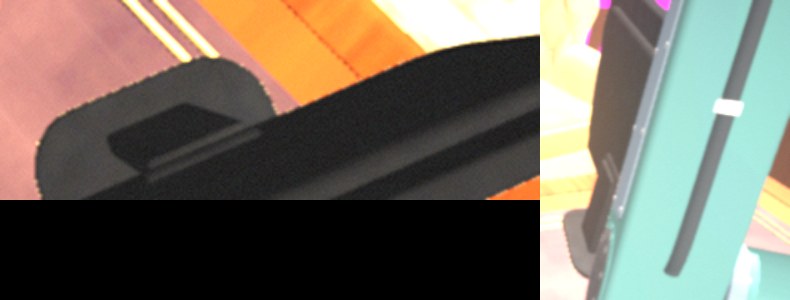

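```bash
python3 - <<'E'
from h import *
n=np.array([.93,.37,0])
P=camera_params('wrist')
# plane through wrist bottom edge for several heights; top-cam bottom edge
for h in (.05,.1,.15):
    print(h,'wrist',[ (lambda p:(p[:2].round(3).tolist(),round(float(p@n),3)))(cast('wrist',uv,h,P)) for uv in ((0,130),(150,75),(300,55),(480,50))],
     'top',[ (lambda p:(p[:2].round(3).tolist(),round(float(p@n),3)))(cast('top',uv,h)) for uv in ((420,395),(515,352),(590,325),(640,318))])
for uv in ((540,32),(500,172),(498,0),(478,200)):
    o,d=ray('scene',uv); print(uv,[(off,(o+d*((off-o@n)/(d@n))).round(3).tolist()) for off in (.06,.1,.14)])
E
```

```text
0.05 wrist [([0.113, -0.052], 0.086), ([0.242, -0.354], 0.094), ([0.302, -0.515], 0.09), ([0.384, -0.701], 0.098)] top [([0.24, -0.337], 0.098), ([0.323, -0.519], 0.108), ([0.378, -0.667], 0.105), ([0.394, -0.764], 0.084)]
0.1 wrist [([0.134, -0.129], 0.077), ([0.243, -0.384], 0.084), ([0.293, -0.52], 0.08), ([0.363, -0.678], 0.086)] top [([0.248, -0.327], 0.11), ([0.327, -0.499], 0.119), ([0.379, -0.638], 0.116), ([0.394, -0.73], 0.097)]
0.15 wrist [([0.155, -0.206], 0.068), ([0.243, -0.414], 0.073), ([0.285, -0.526], 0.07), ([0.342, -0.655], 0.075)] top [([0.257, -0.317], 0.122), ([0.331, -0.478], 0.13), ([0.379, -0.609], 0.127), ([0.394, -0.696], 0.109)]
(540, 32) [(0.06, [0.286, -0.557, 0.36]), (0.1, [0.278, -0.428, 0.394]), (0.14, [0.269, -0.298, 0.427])]
(500, 172) [(0.06, [0.268, -0.511, 0.015]), (0.1, [0.261, -0.387, 0.089]), (0.14, [0.255, -0.263, 0.162])]
(498, 0) [(0.06, [0.464, -1.004, 0.319]), (0.1, [0.435, -0.822, 0.357]), (0.14, [0.406, -0.641, 0.395])]
(478, 200) [(0.06, [0.306, -0.608, -0.159]), (0.1, [0.296, -0.473, -0.065]), (0.14, [0.285, -0.338, 0.028])]
```

play_rows([
  {"grip": -1,"z": -0.166},
  {"grip": -1,"z": -0.166},
  {"grip": -1,"z": -0.166},
  {"grip": -1,"z": -0.166},
  {"grip": -1,"z": -0.166},
  {"grip": -1,"z": -0.166},
  {"grip": -1,"z": -0.166},
  {"grip": -1,"z": -0.166},
])

```text
schema error: expected keys grip, x, y, z, yaw
```

```bash
python3 - <<'E'
from h import *
s,r=st(); print(s['clock'],s['tcp_pos'],r.round(3).tolist(),s['joint_positions'])
cv2.imwrite('pics/w1.png',camera('wrist'))
E
```

```text
0.15 [ 0.18223141 -0.57112247  0.25259668] [[0.953, 0.304, -0.0], [0.304, -0.953, 0.002], [0.0, -0.002, -1.0]] [-1.37710746e+00  3.59411168e-01  1.51120312e+00 -1.74780564e-05
  1.27251369e+00 -1.15099491e-01]
```

View pics/w1.png

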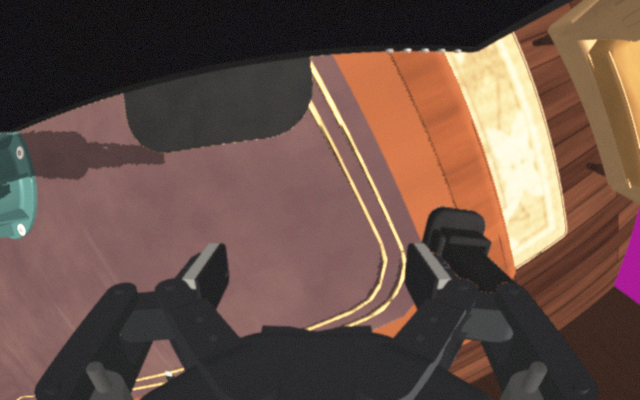

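The move was refused because every row needs all keys, so the view is unchanged: screen band on top, foot at (220,110).

play_rows([
  {"grip": -1,"x": 0,"y": 0,"z": -0.166,"yaw": 0},
  {"grip": -1,"x": 0,"y": 0,"z": -0.166,"yaw": 0},
  {"grip": -1,"x": 0,"y": 0,"z": -0.166,"yaw": 0},
  {"grip": -1,"x": 0,"y": 0,"z": -0.166,"yaw": 0},
  {"grip": -1,"x": 0,"y": 0,"z": -0.166,"yaw": 0},
  {"grip": -1,"x": 0,"y": 0,"z": -0.166,"yaw": 0},
  {"grip": -1,"x": 0,"y": 0,"z": -0.166,"yaw": 0},
  {"grip": -1,"x": 0,"y": 0,"z": -0.166,"yaw": 0},
])

```text
clock: 0.87
tcp_pos: [0.1822, -0.5709, 0.5873]
orientation: [0.0, 0.988, 0.154, 0.0]
contact_force: [0.0, -0.9, 0.3]
finger_gap: 0.999
grasp_force: 0.0
```

```bash
python3 - <<'E'
from h import *
a=camera('wrist');b=camera('scene')
g=lambda a:np.clip(a.astype(float)*1.8+10,0,255).astype(np.uint8)
o=np.hstack([cv2.resize(g(a),(400,250),interpolation=3),cv2.resize(g(b),(400,250),interpolation=3)])
cv2.imwrite('pics/w2.png',a);cv2.imwrite('pics/s2.png',b);cv2.imwrite('pics/o2.png',o); print(read_state()['joint_positions'])
E
```

```text
[-1.37706658e+00  2.52837895e-01  8.71541056e-01 -1.90871431e-05
  2.00391881e+00 -1.15077945e-01]
```

View pics/o2.png

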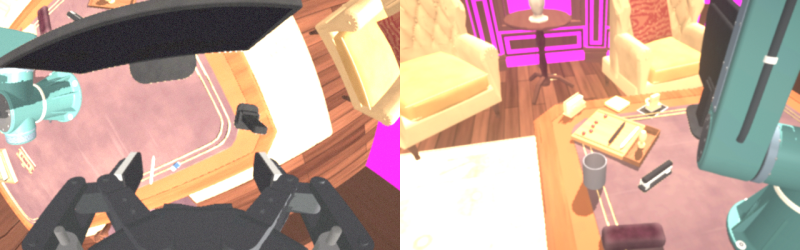

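The wrist picture (at half scale) now looks over the screen: bottom edge (5,68)–(245,48), right end up to (300,5), left end near (5,65). The scene view shows the cup and board as before.

```bash
python3 - <<'E'
from h import *
n=np.array([.93,.37,0])
P=camera_params('wrist')
a=cv2.imread('pics/w2.png')
print(ray('wrist',(320,200),P)[0])
for uv in ((395,78),(478,12),(300,8),(220,20),(120,60),(30,95),(8,108)):
    o,d=ray('wrist',uv,P); print(uv,a[uv[1],uv[0]],[(off,(o+d*((off-o@n)/(d@n))).round(3).tolist()) for off in (.06,.09,.12)])
E
```

```text
[ 0.24699258 -0.55027863  0.71459213]
(395, 78) [31 33 33] [(0.06, [0.311, -0.62, 0.396]), (0.09, [0.368, -0.681, 0.114]), (0.12, [0.425, -0.743, -0.169])]
(478, 12) [38 38 38] [(0.06, [0.3, -0.591, 0.622]), (0.09, [0.346, -0.627, 0.54]), (0.12, [0.393, -0.662, 0.459])]
(300, 8) [44 46 46] [(0.06, [0.278, -0.536, 0.62]), (0.09, [0.305, -0.524, 0.536]), (0.12, [0.333, -0.512, 0.452])]
(220, 20) [42 42 45] [(0.06, [0.268, -0.513, 0.618]), (0.09, [0.287, -0.479, 0.533]), (0.12, [0.306, -0.446, 0.447])]
(120, 60) [26 23 22] [(0.06, [0.249, -0.464, 0.598]), (0.09, [0.251, -0.388, 0.495]), (0.12, [0.253, -0.311, 0.392])]
(30, 95) [14 16 14] [(0.06, [0.224, -0.4, 0.594]), (0.09, [0.203, -0.267, 0.488]), (0.12, [0.182, -0.134, 0.381])]
(8, 108) [84 81 77] [(0.06, [0.211, -0.369, 0.588]), (0.09, [0.18, -0.209, 0.476]), (0.12, [0.148, -0.048, 0.363])]
```

```bash
cat >> h.py <<'E'
def plan(x=None,y=None,z=None,phi=None,grip=-1,start=None):
    """rows to a target; phi = world heading (deg) of tool x axis"""
    s,r=st(); p=s['tcp_pos'].copy(); h=np.arctan2(r[1,0],r[0,0])
    if start is not None: p=np.array(start[:3]); h=np.radians(start[3])
    T=np.array([p[i] if v is None else v for i,v in enumerate((x,y,z))]); D=T-p
    dh=0 if phi is None else (np.radians(phi)-h+np.pi)%(2*np.pi)-np.pi
    n=max(1,int(np.ceil(max(np.linalg.norm(D)/.0412,abs(dh)/.124))))
    print(n,'rows; pos',p.round(4),'head',np.degrees(h).round(2))
    out=[]
    for i in range(n):
        d=D/n; a=h+dh*i/n
        out.append(dict(grip=grip,x=round((d[0]*np.cos(a)+d[1]*np.sin(a))/.25,3),y=round((d[0]*np.sin(a)-d[1]*np.cos(a))/.25,3),z=round(-d[2]/.25,3),yaw=round(-dh/n/.5,3)))
    import json
    for i in range(0,n,8): print(json.dumps(out[i:i+8]))
E
python3 -c "
from h import *
plan(z=.67); plan(x=.48,y=-.11,z=.60,phi=90,start=(.182,-.571,.67,17.7))"
```

```text
2 rows; pos [ 0.1826 -0.5726  0.5935] head 17.69
[{"grip": -1, "x": 0.0, "y": 0.0, "z": -0.153, "yaw": 0.0}, {"grip": -1, "x": 0.0, "y": 0.0, "z": -0.153, "yaw": 0.0}]
14 rows; pos [ 0.182 -0.571  0.67 ] head 17.7
[{"grip": -1, "x": 0.121, "y": -0.1, "z": 0.02, "yaw": -0.18}, {"grip": -1, "x": 0.13, "y": -0.088, "z": 0.02, "yaw": -0.18}, {"grip": -1, "x": 0.137, "y": -0.076, "z": 0.02, "yaw": -0.18}, {"grip": -1, "x": 0.143, "y": -0.064, "z": 0.02, "yaw": -0.18}, {"grip": -1, "x": 0.149, "y": -0.05, "z": 0.02, "yaw": -0.18}, {"grip": -1, "x": 0.152, "y": -0.037, "z": 0.02, "yaw": -0.18}, {"grip": -1, "x": 0.155, "y": -0.023, "z": 0.02, "yaw": -0.18}, {"grip": -1, "x": 0.157, "y": -0.009, "z": 0.02, "yaw": -0.18}]
[{"grip": -1, "x": 0.157, "y": 0.005, "z": 0.02, "yaw": -0.18}, {"grip": -1, "x": 0.156, "y": 0.019, "z": 0.02, "yaw": -0.18}, {"grip": -1, "x": 0.153, "y": 0.033, "z": 0.02, "yaw": -0.18}, {"grip": -1, "x": 0.15, "y": 0.047, "z": 0.02, "yaw": -0.18}, {"grip": -1, "x": 0.145, "y": 0.06, "z": 0.02, "yaw": -0.18}, {"grip": -1, "x": 0.139, "y": 0.073, "z": 0.02, "yaw": -0.18}]
```

play_rows([
  {"grip": -1,"x": 0,"y": 0,"z": -0.16,"yaw": 0},
  {"grip": -1,"x": 0,"y": 0,"z": -0.16,"yaw": 0},
  {"grip": -1,"x": 0.121,"y": -0.1,"z": 0,"yaw": -0.18},
  {"grip": -1,"x": 0.13,"y": -0.088,"z": 0,"yaw": -0.18},
  {"grip": -1,"x": 0.137,"y": -0.076,"z": 0,"yaw": -0.18},
  {"grip": -1,"x": 0.143,"y": -0.064,"z": 0,"yaw": -0.18},
  {"grip": -1,"x": 0.149,"y": -0.05,"z": 0,"yaw": -0.18},
  {"grip": -1,"x": 0.152,"y": -0.037,"z": 0,"yaw": -0.18},
])

```text
clock: 1.63
tcp_pos: [0.3107, -0.3725, 0.6648]
orientation: [-0.0, 0.91, 0.414, 0.0]
contact_force: [0.5, -1.0, 0.0]
finger_gap: 0.997
grasp_force: 0.0
```

play_rows([
  {"grip": -1,"x": 0.155,"y": -0.023,"z": 0,"yaw": -0.18},
  {"grip": -1,"x": 0.157,"y": -0.009,"z": 0,"yaw": -0.18},
  {"grip": -1,"x": 0.157,"y": 0.005,"z": 0,"yaw": -0.18},
  {"grip": -1,"x": 0.156,"y": 0.019,"z": 0,"yaw": -0.18},
  {"grip": -1,"x": 0.153,"y": 0.033,"z": 0,"yaw": -0.18},
  {"grip": -1,"x": 0.15,"y": 0.047,"z": 0,"yaw": -0.18},
  {"grip": -1,"x": 0.145,"y": 0.06,"z": 0,"yaw": -0.18},
  {"grip": -1,"x": 0.139,"y": 0.073,"z": 0,"yaw": -0.18},
])

```text
clock: 2.3
tcp_pos: [0.4813, -0.1087, 0.665]
orientation: [-0.0, 0.706, 0.708, -0.0]
contact_force: [1.7, -0.0, 0.0]
finger_gap: 1.0
grasp_force: 0.0
```

```bash
python3 -c "
from h import *
plan(x=.481,y=-.084,z=.060,phi=87.9,grip=.34)"
```

```text
15 rows; pos [ 0.4813 -0.1087  0.665 ] head 90.14
[{"grip": 0.34, "x": 0.007, "y": -0.0, "z": 0.161, "yaw": 0.005}, {"grip": 0.34, "x": 0.007, "y": -0.0, "z": 0.161, "yaw": 0.005}, {"grip": 0.34, "x": 0.007, "y": -0.0, "z": 0.161, "yaw": 0.005}, {"grip": 0.34, "x": 0.007, "y": -0.0, "z": 0.161, "yaw": 0.005}, {"grip": 0.34, "x": 0.007, "y": -0.0, "z": 0.161, "yaw": 0.005}, {"grip": 0.34, "x": 0.007, "y": -0.0, "z": 0.161, "yaw": 0.005}, {"grip": 0.34, "x": 0.007, "y": -0.0, "z": 0.161, "yaw": 0.005}, {"grip": 0.34, "x": 0.007, "y": -0.0, "z": 0.161, "yaw": 0.005}]
[{"grip": 0.34, "x": 0.007, "y": -0.0, "z": 0.161, "yaw": 0.005}, {"grip": 0.34, "x": 0.007, "y": -0.0, "z": 0.161, "yaw": 0.005}, {"grip": 0.34, "x": 0.007, "y": -0.0, "z": 0.161, "yaw": 0.005}, {"grip": 0.34, "x": 0.007, "y": -0.0, "z": 0.161, "yaw": 0.005}, {"grip": 0.34, "x": 0.007, "y": -0.0, "z": 0.161, "yaw": 0.005}, {"grip": 0.34, "x": 0.007, "y": -0.0, "z": 0.161, "yaw": 0.005}, {"grip": 0.34, "x": 0.007, "y": -0.0, "z": 0.161, "yaw": 0.005}]
```

play_rows([
  {"grip": 0.34,"x": 0.015,"y": 0,"z": 0.16,"yaw": 0.01},
  {"grip": 0.34,"x": 0.015,"y": 0,"z": 0.16,"yaw": 0.01},
  {"grip": 0.34,"x": 0.015,"y": 0,"z": 0.16,"yaw": 0.01},
  {"grip": 0.34,"x": 0.015,"y": 0,"z": 0.16,"yaw": 0.01},
  {"grip": 0.34,"x": 0.015,"y": 0,"z": 0.16,"yaw": 0.01},
  {"grip": 0.34,"x": 0.015,"y": 0,"z": 0.16,"yaw": 0.01},
  {"grip": 0.34,"x": 0.01,"y": 0,"z": 0.16,"yaw": 0.015},
  {"grip": 0.34,"x": 0,"y": 0,"z": 0.16,"yaw": 0},
])

```text
clock: 2.97
tcp_pos: [0.4804, -0.0848, 0.3432]
orientation: [-0.0, 0.721, 0.693, 0.0]
contact_force: [0.4, -0.8, -0.7]
finger_gap: 0.331
grasp_force: 0.0
```

play_rows([
  {"grip": 0.34,"x": 0,"y": 0,"z": 0.16,"yaw": 0},
  {"grip": 0.34,"x": 0,"y": 0,"z": 0.16,"yaw": 0},
  {"grip": 0.34,"x": 0,"y": 0,"z": 0.16,"yaw": 0},
  {"grip": 0.34,"x": 0,"y": 0,"z": 0.16,"yaw": 0},
  {"grip": 0.34,"x": 0,"y": 0,"z": 0.16,"yaw": 0},
  {"grip": 0.34,"x": 0,"y": 0,"z": 0.16,"yaw": 0},
  {"grip": 0.34,"x": 0,"y": 0,"z": 0.1,"yaw": 0},
  {"grip": 0.34,"x": 0,"y": 0,"z": 0,"yaw": 0},
])

```text
clock: 3.63
tcp_pos: [0.4769, -0.0843, 0.0756]
orientation: [-0.005, 0.721, 0.693, -0.002]
contact_force: [-0.6, 0.0, -0.2]
finger_gap: 0.327
grasp_force: 0.0
```

```bash
python3 - <<'E'
from h import *
s,r=st(); print(s['clock'],s['tcp_pos'].round(4),np.degrees(np.arctan2(r[1,0],r[0,0])),s['finger_gap'])
P=camera_params('wrist'); a=camera('wrist'); cv2.imwrite('pics/w3.png',a)
t=s['tcp_pos']
for q in ((0,0,.022),(0,.014,.022),(0,-.014,.022)): print(q,proj('wrist',t+r@np.array(q),P).round(1))
b=cv2.resize(a[80:400,120:520],None,fx=1.5,fy=1.5,interpolation=3); cv2.imwrite('pics/o3.png',b)
E
```

```text
3.6333 [ 0.4769 -0.0843  0.0756] 87.72907853886298 0.32658553021493775
(0, 0, 0.022) [314.4 250.7]
(0, 0.014, 0.022) [341.8 250.6]
(0, -0.014, 0.022) [286.9 250.5]
```

View pics/o3.png

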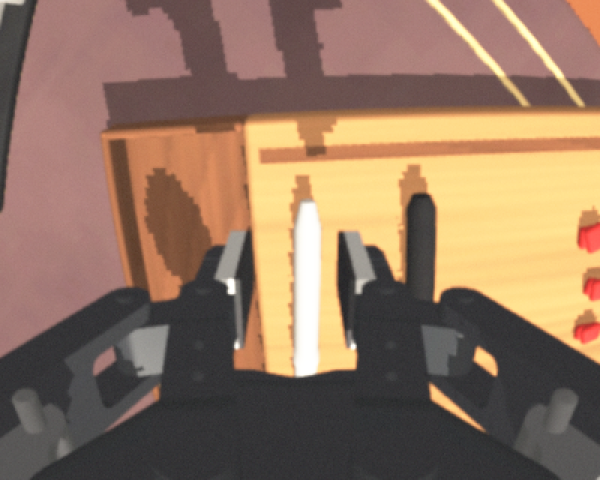

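The picture shows the steel pen between the open fingers, its end at full-image (325,215), fountain pen clear on the right at (400,215).

```bash
python3 - <<'E'
from h import *
s,r=st(); P=camera_params('wrist'); print(s['tcp_pos'].round(4), s['orientation'].round(4))
print('end',cast('wrist',(325.5,214),.024,P).round(4),'mid', cast('wrist',(324,300),.024,P).round(4))
E
```

```text
[ 0.4786 -0.0847  0.078 ] [-0.0031  0.7209  0.693  -0.0016]
end [ 0.4851 -0.0758  0.024 ] mid [ 0.4824 -0.137   0.024 ]
```

play_rows([
  {"grip": 0.34,"x": 0,"y": 0.014,"z": 0.06,"yaw": 0},
  {"grip": 0.34,"x": 0,"y": 0,"z": 0.04,"yaw": 0},
  {"grip": 0.34,"x": 0,"y": 0,"z": 0,"yaw": 0},
])

```text
clock: 3.93
tcp_pos: [0.4849, -0.0858, 0.0554]
orientation: [0.0, 0.721, 0.693, 0.0]
contact_force: [0.1, 0.2, -0.2]
finger_gap: 0.333
grasp_force: 0.0
```

play_rows([
  {"grip": 0.34,"x": 0.012,"y": 0,"z": 0.048,"yaw": 0},
  {"grip": 0.34,"x": 0,"y": 0,"z": 0,"yaw": 0},
  {"grip": 0.6,"x": 0,"y": 0,"z": 0,"yaw": 0},
  {"grip": 0.9,"x": 0,"y": 0,"z": 0,"yaw": 0},
  {"grip": 0.9,"x": 0,"y": 0,"z": 0,"yaw": 0},
])

```text
clock: 4.35
tcp_pos: [0.4852, -0.0828, 0.0445]
orientation: [0.001, 0.721, 0.693, 0.0]
contact_force: [-1.3, 1.5, 6.7]
finger_gap: 0.112
grasp_force: 59.9
```

play_rows([
  {"grip": 0.9,"x": 0,"y": 0,"z": -0.12,"yaw": 0},
  {"grip": 0.9,"x": 0,"y": 0,"z": -0.16,"yaw": 0},
  {"grip": 0.9,"x": 0,"y": 0,"z": -0.16,"yaw": 0},
  {"grip": 0.9,"x": 0,"y": 0,"z": -0.06,"yaw": 0},
  {"grip": 0.9,"x": 0,"y": 0,"z": 0,"yaw": 0},
  {"grip": 0.9,"x": 0,"y": 0,"z": 0,"yaw": 0},
])

```text
clock: 4.85
tcp_pos: [0.4855, -0.083, 0.1698]
orientation: [0.002, 0.721, 0.693, 0.001]
contact_force: [-1.4, 0.1, -1.2]
finger_gap: 0.113
grasp_force: 59.1
```

play_rows([
  {"grip": 0.82,"x": 0,"y": 0,"z": 0,"yaw": 0},
])

```text
clock: 4.93
tcp_pos: [0.484, -0.0825, 0.1678]
orientation: [-0.0, 0.721, 0.693, -0.0]
contact_force: [-0.1, 0.1, -0.9]
finger_gap: 0.116
grasp_force: 59.1
```

play_rows([
  {"grip": 0.79,"x": 0,"y": 0,"z": 0,"yaw": 0},
])

```text
clock: 5.02
tcp_pos: [0.4836, -0.0824, 0.167]
orientation: [-0.001, 0.721, 0.693, -0.001]
contact_force: [-0.3, 0.2, 0.2]
finger_gap: 0.113
grasp_force: 59.1
```

```bash
cat >> h.py <<'E'
def penaxis(bright,fn=None):
    """visible pen pixels in the scene picture near the tool: ends -> printed"""
    a=camera('wrist'); 
    if fn: cv2.imwrite(fn,a)
    return a
E
python3 - <<'E'
from h import *
s,r=st(); print(s['clock'],s['tcp_pos'].round(4),s['finger_gap'],s['grasp_force'],s['moment'].round(3),s['contact_force'].round(2))
a=camera('wrist');b=camera('top');cv2.imwrite('pics/w4.png',a);cv2.imwrite('pics/t4.png',b)
cv2.imwrite('pics/o4.png',np.hstack([cv2.resize(a[80:400,160:480],(380,380),interpolation=3),cv2.resize(camera('scene')[60:300,260:500],(380,380),interpolation=3)]))
E
```

```text
5.0167 [ 0.4836 -0.0824  0.167 ] 0.11267431375014553 59.08496975898743 [-0.003 -0.001 -0.016] [-0.34  0.2   0.21]
```

View pics/o4.png

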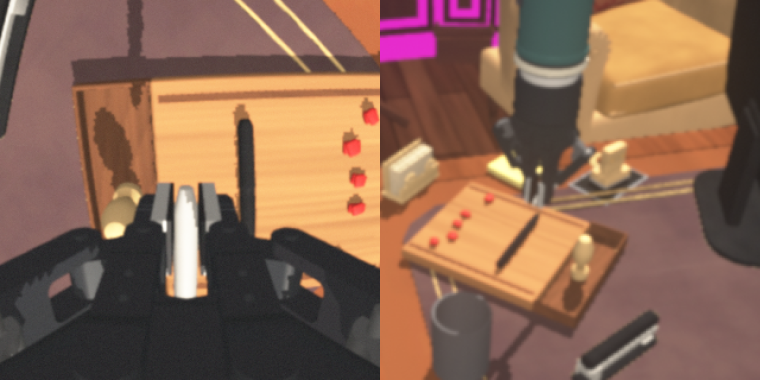

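The wrist picture shows the steel pen gripped near its end, (325,240)–(325,330) in the full image, running horizontally under the gripper body; fountain pen, chips and seal undisturbed.

```bash
cat > w.py <<'E'
from h import *
s,r=st(); a=camera('wrist'); hsv=cv2.cvtColor(a,cv2.COLOR_BGR2HSV)
m=(hsv[...,1]<60)&(hsv[...,2]>150); m[:, :270]=0; m[:,380:]=0; m[:180]=0
print(s['clock'],'gap',round(s['finger_gap'],4),'F',round(float(s['grasp_force']),2),'z',s['tcp_pos'][2].round(4),[(b[0],b[1].round(0).tolist(),np.round(b[2][1],0).tolist()) for b in blobs(m,30)])
cv2.imwrite('pics/last.png',a)
E
python3 w.py
```

```text
5.1667 gap 0.1115 F 59.09 z 0.1671 [(np.int32(1692), [316.0, 286.0], [20.0, 94.0]), (np.int32(56), [298.0, 269.0], [11.0, 6.0])]
```

play_rows([
  {"grip": 0.77,"x": 0,"y": 0,"z": 0,"yaw": 0},
])

```text
clock: 5.3
tcp_pos: [0.4844, -0.0826, 0.1676]
orientation: [-0.001, 0.721, 0.693, -0.0]
contact_force: [-0.6, -0.8, -0.3]
finger_gap: 0.115
grasp_force: 51.9
```

```bash
python3 w.py
```

```text
5.3 gap 0.1152 F 51.93 z 0.1676 [(np.int32(1693), [316.0, 285.0], [20.0, 94.0]), (np.int32(58), [297.0, 269.0], [12.0, 6.0])]
```

play_rows([
  {"grip": 0.76,"x": 0,"y": 0,"z": 0,"yaw": 0},
])

```text
clock: 5.43
tcp_pos: [0.4847, -0.0827, 0.168]
orientation: [-0.0, 0.721, 0.693, -0.0]
contact_force: [-0.2, 0.4, -0.6]
finger_gap: 0.119
grasp_force: 41.9
```

```bash
python3 w.py
```

```text
5.4333 gap 0.1194 F 41.92 z 0.168 [(np.int32(1690), [316.0, 285.0], [20.0, 94.0]), (np.int32(54), [297.0, 269.0], [11.0, 6.0])]
```

play_rows([
  {"grip": 0.75,"x": 0,"y": 0,"z": 0,"yaw": 0},
])

```text
clock: 5.57
tcp_pos: [0.4848, -0.0827, 0.1682]
orientation: [-0.0, 0.721, 0.693, 0.0]
contact_force: [0.3, -0.5, -0.7]
finger_gap: 0.126
grasp_force: 31.8
```

```bash
python3 w.py
```

```text
5.5667 gap 0.1258 F 31.82 z 0.1682 [(np.int32(1693), [316.0, 285.0], [21.0, 94.0]), (np.int32(59), [296.0, 269.0], [12.0, 5.0])]
```

Force scales smoothly (10 N per 0.01), so I can lower it until the pen swings down by its own weight.

play_rows([
  {"grip": 0.735,"x": 0,"y": 0,"z": 0,"yaw": 0},
])

```text
clock: 5.7
tcp_pos: [0.4848, -0.0827, 0.1683]
orientation: [0.0, 0.721, 0.693, 0.0]
contact_force: [-0.9, 0.1, 0.1]
finger_gap: 0.133
grasp_force: 16.5
```

```bash
python3 w.py
```

```text
5.7 gap 0.1329 F 16.53 z 0.1683 [(np.int32(1712), [316.0, 285.0], [94.0, 20.0]), (np.int32(52), [296.0, 269.0], [11.0, 6.0])]
```

play_rows([
  {"grip": 0.728,"x": 0,"y": 0,"z": 0,"yaw": 0},
])

```text
clock: 5.83
tcp_pos: [0.4848, -0.0827, 0.1684]
orientation: [0.0, 0.721, 0.693, 0.0]
contact_force: [0.3, -0.7, 0.4]
finger_gap: 0.135
grasp_force: 9.4
```

```bash
python3 w.py
```

```text
5.8333 gap 0.1352 F 9.41 z 0.1684 [(np.int32(1712), [316.0, 285.0], [94.0, 20.0]), (np.int32(56), [295.0, 269.0], [11.0, 6.0])]
```

play_rows([
  {"grip": 0.724,"x": 0,"y": 0,"z": 0,"yaw": 0},
])

```text
clock: 5.97
tcp_pos: [0.4848, -0.0827, 0.1684]
orientation: [-0.0, 0.721, 0.693, 0.0]
contact_force: [-0.6, 0.7, -0.2]
finger_gap: 0.137
grasp_force: 5.2
```

```bash
python3 w.py
```

```text
5.9667 gap 0.1367 F 5.21 z 0.1684 [(np.int32(1717), [316.0, 285.0], [94.0, 20.0]), (np.int32(48), [295.0, 269.0], [10.0, 6.0])]
```

play_rows([
  {"grip": 0.722,"x": 0,"y": 0,"z": 0,"yaw": 0},
])

```text
clock: 6.1
tcp_pos: [0.4848, -0.0827, 0.1683]
orientation: [-0.0, 0.721, 0.693, 0.0]
contact_force: [-0.4, -0.9, 0.3]
finger_gap: 0.138
grasp_force: 3.1
```

```bash
python3 w.py
```

```text
6.1 gap 0.1378 F 3.12 z 0.1683 [(np.int32(1710), [316.0, 285.0], [94.0, 20.0]), (np.int32(47), [295.0, 269.0], [10.0, 6.0])]
```

play_rows([
  {"grip": 0.721,"x": 0,"y": 0,"z": 0,"yaw": 0},
])

```text
clock: 6.23
tcp_pos: [0.4848, -0.0827, 0.1683]
orientation: [-0.0, 0.721, 0.693, 0.0]
contact_force: [0.1, -0.3, -1.2]
finger_gap: 0.139
grasp_force: 2.1
```

```bash
python3 w.py
```

```text
6.2333 gap 0.139 F 2.08 z 0.1683 [(np.int32(1705), [316.0, 285.0], [94.0, 20.0]), (np.int32(47), [295.0, 269.0], [10.0, 6.0])]
```

play_rows([
  {"grip": 0.7203,"x": 0,"y": 0,"z": 0,"yaw": 0},
])

```text
clock: 6.37
tcp_pos: [0.4848, -0.0827, 0.1683]
orientation: [-0.0, 0.721, 0.693, 0.0]
contact_force: [-0.3, 0.3, -0.1]
finger_gap: 0.141
grasp_force: 1.3
```

```bash
python3 w.py
```

```text
6.3667 gap 0.1409 F 1.35 z 0.1683 [(np.int32(1692), [316.0, 285.0], [94.0, 20.0]), (np.int32(48), [295.0, 269.0], [10.0, 6.0])]
```

play_rows([
  {"grip": 0.7198,"x": 0,"y": 0,"z": 0,"yaw": 0},
])

```text
clock: 6.5
tcp_pos: [0.4848, -0.0827, 0.1683]
orientation: [-0.0, 0.721, 0.693, 0.0]
contact_force: [0.1, 0.8, 0.0]
finger_gap: 0.138
grasp_force: 0.8
```

```bash
python3 w.py
```

```text
6.5 gap 0.1377 F 0.82 z 0.1683 [(np.int32(1625), [316.0, 284.0], [94.0, 20.0]), (np.int32(50), [295.0, 269.0], [11.0, 6.0])]
```

play_rows([
  {"grip": 0.7197,"x": 0,"y": 0,"z": 0,"yaw": 0},
])

```text
clock: 6.63
tcp_pos: [0.4848, -0.0827, 0.1683]
orientation: [-0.0, 0.721, 0.693, 0.0]
contact_force: [0.0, -0.3, -0.5]
finger_gap: 0.144
grasp_force: 0.6
```

```bash
python3 w.py
```

```text
6.6333 gap 0.1444 F 0.62 z 0.1683 [(np.int32(164), [315.0, 246.0], [13.0, 14.0]), (np.int32(51), [295.0, 269.0], [11.0, 6.0])]
```

play_rows([
  {"grip": 0.7197,"x": 0,"y": 0,"z": 0,"yaw": 0},
  {"grip": 0.7197,"x": 0,"y": 0,"z": 0,"yaw": 0},
])

```text
clock: 6.85
tcp_pos: [0.4849, -0.0827, 0.1684]
orientation: [0.0, 0.721, 0.693, 0.0]
contact_force: [0.3, 0.6, 0.1]
finger_gap: 0.145
grasp_force: 0.7
```

```bash
python3 w.py
```

```text
6.85 gap 0.1453 F 0.69 z 0.1684 [(np.int32(158), [316.0, 245.0], [14.0, 13.0]), (np.int32(49), [295.0, 269.0], [11.0, 6.0])]
```

The pen now shows only its 13×14 px end at (316,245): it hangs vertical. Clamp, and carry it over the cup.

play_rows([
  {"grip": 0.8,"x": 0,"y": 0,"z": 0,"yaw": 0},
  {"grip": 0.9,"x": 0,"y": 0,"z": 0,"yaw": 0},
  {"grip": 0.9,"x": 0,"y": 0,"z": -0.1,"yaw": 0},
  {"grip": 0.9,"x": 0,"y": 0,"z": -0.15,"yaw": 0},
  {"grip": 0.9,"x": 0,"y": 0,"z": -0.15,"yaw": 0},
  {"grip": 0.9,"x": 0,"y": 0,"z": 0,"yaw": 0},
])

```text
clock: 7.4
tcp_pos: [0.4887, -0.0839, 0.2749]
orientation: [0.005, 0.721, 0.693, 0.003]
contact_force: [1.7, -0.5, 0.1]
finger_gap: 0.112
grasp_force: 59.3
```

play_rows([
  {"grip": 0.9,"x": 0.08,"y": 0,"z": 0,"yaw": 0},
  {"grip": 0.9,"x": 0.12,"y": -0.01,"z": 0,"yaw": 0},
  {"grip": 0.9,"x": 0.14,"y": -0.01,"z": 0,"yaw": 0},
  {"grip": 0.9,"x": 0.14,"y": 0,"z": 0,"yaw": 0},
  {"grip": 0.9,"x": 0.12,"y": 0,"z": 0,"yaw": 0},
  {"grip": 0.9,"x": 0.07,"y": 0,"z": 0,"yaw": 0},
  {"grip": 0.9,"x": 0,"y": 0,"z": 0,"yaw": 0},
  {"grip": 0.9,"x": 0,"y": 0,"z": 0,"yaw": 0},
])

```text
clock: 8.07
tcp_pos: [0.4862, 0.0854, 0.268]
orientation: [0.0, 0.72, 0.694, -0.0]
contact_force: [0.1, -0.1, 0.8]
finger_gap: 0.111
grasp_force: 59.3
```

```bash
python3 w.py; python3 - <<'E'
from h import *
s,r=st(); print(s['tcp_pos'].round(4))
a=camera('scene'); b=camera('top'); cv2.imwrite('pics/s5.png',a); cv2.imwrite('pics/t5.png',b)
t=s['tcp_pos']; print(proj('scene',t-[0,0,.003]),proj('scene',t-[0,0,.134]))
cv2.imwrite('pics/o5.png',np.hstack([cv2.resize(a[100:320,220:440],(400,400),interpolation=3),cv2.resize(b[180:310,150:280],(400,400),interpolation=3)]))
E
```

```text
8.0667 gap 0.1108 F 59.3 z 0.268 [(np.int32(39), [338.0, 212.0], [4.0, 27.0]), (np.int32(140), [315.0, 245.0], [12.0, 14.0]), (np.int32(44), [298.0, 269.0], [9.0, 5.0])]
[0.4862 0.0846 0.2681]
[315.2552384  177.95385463] [313.6898892  240.20821366]
```

View pics/o5.png

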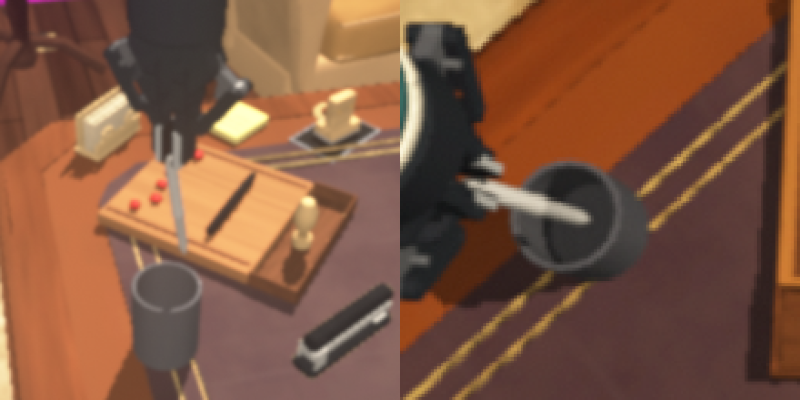

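The pen hangs near vertical: lower end at scene (321,237) and top-view (210,250), above the cup mouth.

```bash
python3 -c "
from h import *
for z in (.125,.13,.135,.14): print(z,cast('top',(209.5,250.5),z).round(4),cast('scene',(321,237.5),z).round(4))
"
```

```text
0.125 [0.4861 0.0624 0.125 ] [0.4837 0.0634 0.125 ]
0.13 [0.4855 0.0611 0.13  ] [0.4811 0.0682 0.13  ]
0.135 [0.4849 0.0598 0.135 ] [0.4785 0.0729 0.135 ]
0.14 [0.4844 0.0585 0.14  ] [0.4759 0.0776 0.14  ]
```

play_rows([
  {"grip": 0.9,"x": 0.048,"y": 0,"z": 0,"yaw": 0},
  {"grip": 0.9,"x": 0,"y": 0,"z": 0.1,"yaw": 0},
  {"grip": 0.9,"x": 0,"y": 0,"z": 0.12,"yaw": 0},
  {"grip": 0.9,"x": 0,"y": 0,"z": 0.12,"yaw": 0},
  {"grip": 0.9,"x": 0,"y": 0,"z": 0.09,"yaw": 0},
  {"grip": 0.9,"x": 0,"y": 0,"z": 0,"yaw": 0},
  {"grip": 0.9,"x": 0,"y": 0,"z": 0,"yaw": 0},
])

```text
clock: 8.8
tcp_pos: [0.4863, 0.0966, 0.1601]
orientation: [-0.001, 0.721, 0.693, -0.001]
contact_force: [-1.0, 0.3, -0.3]
finger_gap: 0.108
grasp_force: 72.1
```

play_rows([
  {"grip": 0.5,"x": 0,"y": 0,"z": 0,"yaw": 0},
  {"grip": 0.4,"x": 0,"y": 0,"z": 0,"yaw": 0},
  {"grip": 0.3,"x": 0,"y": 0,"z": -0.06,"yaw": 0},
  {"grip": 0.2,"x": 0,"y": 0,"z": -0.16,"yaw": 0},
  {"grip": 0.2,"x": 0,"y": 0,"z": -0.16,"yaw": 0},
  {"grip": 0.2,"x": 0,"y": 0,"z": 0,"yaw": 0},
])

```text
clock: 9.3
tcp_pos: [0.4918, 0.0972, 0.2643]
orientation: [0.005, 0.721, 0.693, 0.006]
contact_force: [1.5, 0.1, 0.1]
finger_gap: 0.4
grasp_force: 0.0
```

```bash
python3 - <<'E'
from h import *
s,r=st(); print(s['clock'],s['tcp_pos'].round(4))
cv2.imwrite('pics/s6.png',camera('scene')); cv2.imwrite('pics/t6.png',camera('top'))
plan(x=.528,y=-.079,z=.19,phi=92.1,grip=.1)
E
```

```text
9.3 [0.4918 0.0972 0.2643]
5 rows; pos [0.4888 0.0969 0.259 ] head 87.73
[{"grip": 0.1, "x": -0.139, "y": 0.037, "z": 0.055, "yaw": -0.031}, {"grip": 0.1, "x": -0.14, "y": 0.035, "z": 0.055, "yaw": -0.031}, {"grip": 0.1, "x": -0.14, "y": 0.033, "z": 0.055, "yaw": -0.031}, {"grip": 0.1, "x": -0.141, "y": 0.031, "z": 0.055, "yaw": -0.031}, {"grip": 0.1, "x": -0.141, "y": 0.028, "z": 0.055, "yaw": -0.031}]
```

play_rows([
  {"grip": 0.1,"x": -0.139,"y": 0.037,"z": 0.055,"yaw": -0.031},
  {"grip": 0.1,"x": -0.14,"y": 0.035,"z": 0.055,"yaw": -0.031},
  {"grip": 0.1,"x": -0.14,"y": 0.033,"z": 0.055,"yaw": -0.031},
  {"grip": 0.1,"x": -0.141,"y": 0.031,"z": 0.055,"yaw": -0.031},
  {"grip": 0.1,"x": -0.141,"y": 0.028,"z": 0.055,"yaw": -0.031},
  {"grip": 0.1,"x": 0,"y": 0,"z": 0.15,"yaw": 0},
  {"grip": 0.1,"x": 0,"y": 0,"z": 0.1,"yaw": 0},
  {"grip": 0.1,"x": 0,"y": 0,"z": 0,"yaw": 0},
])

```text
clock: 10.07
tcp_pos: [0.5218, -0.0785, 0.1194]
orientation: [-0.005, 0.694, 0.72, -0.002]
contact_force: [-2.2, 0.4, -0.3]
finger_gap: 0.447
grasp_force: 0.0
```

```bash
python3 - <<'E'
from h import *
read_state(); a=camera('wrist')
s,r=st(); P=camera_params('wrist'); print(s['tcp_pos'].round(4),s['finger_gap'],np.degrees(np.arctan2(r[1,0],r[0,0])))
cv2.imwrite('pics/w7.png',a); V=cv2.cvtColor(a,cv2.COLOR_BGR2HSV)[...,2]
m=V<60; m[:,:285]=0; m[:,360:]=0; m[330:]=0
for ar,c,q in blobs(m,80):
    bp=cv2.boxPoints(q); i=np.argsort(bp[:,1]); e=bp[i[:2]].mean(0); f=bp[i[2:]].mean(0)
    print(ar,c.round(1),np.round(q[1],1),'top',e.round(1),cast('wrist',e,.025,P).round(4),'bot',f.round(1),cast('wrist',f,.025,P).round(4))
E
```

```text
[ 0.5232 -0.0783  0.1217] 0.44752663170688906 92.12239812849126
1155 [323.7 255.5] [127.  13.] top [324.5 202. ] [ 0.5293 -0.0738  0.025 ] bot [324.5 329. ] [ 0.535 -0.191  0.025]
165 [357.8 260.7] [52.  3.] top [357.5 236. ] [ 0.5557 -0.0998  0.025 ] bot [357.5 288. ] [ 0.56   -0.1463  0.025 ]
```

play_rows([
  {"grip": 0.2,"x": -0.008,"y": 0.004,"z": 0.1,"yaw": 0},
  {"grip": 0.2,"x": 0,"y": 0,"z": 0.12,"yaw": 0},
  {"grip": 0.2,"x": 0,"y": 0,"z": 0.09,"yaw": 0},
  {"grip": 0.2,"x": 0,"y": 0,"z": 0.02,"yaw": 0},
  {"grip": 0.2,"x": 0,"y": 0,"z": 0,"yaw": 0},
  {"grip": 0.2,"x": 0,"y": 0,"z": 0,"yaw": 0},
])

```text
clock: 10.62
tcp_pos: [0.5283, -0.0806, 0.0434]
orientation: [0.001, 0.693, 0.721, 0.0]
contact_force: [0.8, 0.3, 0.9]
finger_gap: 0.397
grasp_force: 0.0
```

play_rows([
  {"grip": 0.5,"x": 0,"y": 0,"z": 0,"yaw": 0},
  {"grip": 0.9,"x": 0,"y": 0,"z": 0,"yaw": 0},
  {"grip": 0.9,"x": 0,"y": 0,"z": 0,"yaw": 0},
  {"grip": 0.9,"x": 0,"y": 0,"z": -0.1,"yaw": 0},
  {"grip": 0.9,"x": 0,"y": 0,"z": -0.16,"yaw": 0},
  {"grip": 0.9,"x": 0,"y": 0,"z": -0.16,"yaw": 0},
  {"grip": 0.9,"x": 0,"y": 0,"z": -0.1,"yaw": 0},
  {"grip": 0.75,"x": 0,"y": 0,"z": 0,"yaw": 0},
])

```text
clock: 11.28
tcp_pos: [0.5316, -0.0818, 0.1791]
orientation: [0.005, 0.693, 0.72, 0.003]
contact_force: [1.6, -0.6, 0.5]
finger_gap: 0.136
grasp_force: 58.9
```

play_rows([
  {"grip": 0.72,"x": 0,"y": 0,"z": 0,"yaw": 0},
  {"grip": 0.7,"x": 0,"y": 0,"z": 0,"yaw": 0},
])

```text
clock: 11.45
tcp_pos: [0.5271, -0.0806, 0.1724]
orientation: [0.0, 0.694, 0.72, 0.0]
contact_force: [-0.4, 0.1, -1.5]
finger_gap: 0.152
grasp_force: 20.8
```

play_rows([
  {"grip": 0.69,"x": 0,"y": 0,"z": 0,"yaw": 0},
])

```text
clock: 11.53
tcp_pos: [0.5264, -0.0804, 0.1712]
orientation: [-0.001, 0.694, 0.72, -0.0]
contact_force: [-0.8, -1.0, -0.0]
finger_gap: 0.154
grasp_force: 9.6
```

play_rows([
  {"grip": 0.685,"x": 0,"y": 0,"z": 0,"yaw": 0},
])

```text
clock: 11.62
tcp_pos: [0.5264, -0.0804, 0.1708]
orientation: [-0.001, 0.694, 0.72, -0.001]
contact_force: [0.6, 0.2, -0.7]
finger_gap: 0.158
grasp_force: 3.9
```

play_rows([
  {"grip": 0.68,"x": 0,"y": 0,"z": 0,"yaw": 0},
])

```text
clock: 11.7
tcp_pos: [0.5267, -0.0805, 0.1709]
orientation: [-0.001, 0.694, 0.72, -0.001]
contact_force: [0.2, 0.3, -0.3]
finger_gap: 0.16
grasp_force: 0.0
```

play_rows([
  {"grip": 0.75,"x": 0,"y": 0,"z": 0,"yaw": 0},
])

```text
clock: 11.78
tcp_pos: [0.527, -0.0806, 0.1711]
orientation: [-0.001, 0.694, 0.72, -0.0]
contact_force: [0.5, 0.0, -0.4]
finger_gap: 0.125
grasp_force: 0.0
```

```bash
python3 - <<'E'
from h import *
s,r=st(); print(s['finger_gap'],s['grasp_force'])
a=camera('wrist'); b=camera('scene'); cv2.imwrite('pics/w8.png',a)
cv2.imwrite('pics/o8.png',np.hstack([cv2.resize(a[60:400,150:490],(400,400),interpolation=3),cv2.resize(b[100:320,220:440],(400,400),interpolation=3)]))
E
```

```text
0.12451039100969391 0.0
```

View pics/o8.png

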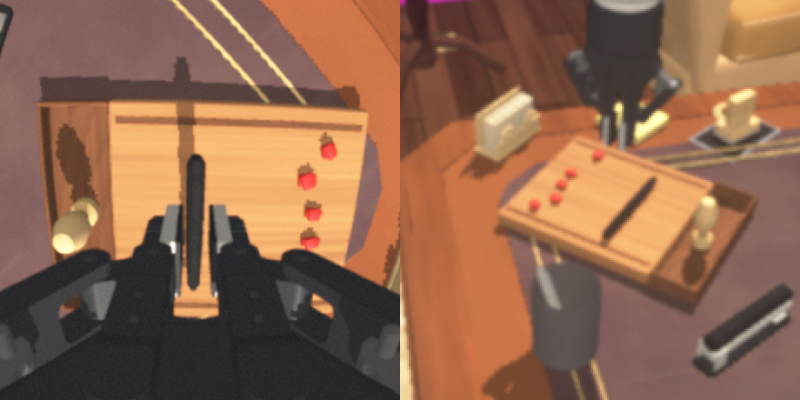

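The fountain pen slipped free and lies flat on the board again at wrist (316,194)–(316,306); the ball pen stands in the cup, chips untouched. Re-grip, with finer force steps.

```bash
cat > f.py <<'E'
from h import *
read_state(); P=camera_params('wrist'); a=camera('wrist')
s,r=st(); print(s['clock'],s['tcp_pos'].round(4),s['finger_gap'],s['grasp_force'],'head',np.degrees(np.arctan2(r[1,0],r[0,0])).round(2))
cv2.imwrite('pics/last.png',a); V=cv2.cvtColor(a,cv2.COLOR_BGR2HSV)[...,2]
m=V<60; m[:,:302]=0; m[:,333:]=0; m[330:]=0
for ar,c,q in blobs(m,80):
    bp=cv2.boxPoints(q); i=np.argsort(bp[:,1]); e=bp[i[:2]].mean(0); f=bp[i[2:]].mean(0)
    print(ar,c.round(1),np.round(q[1],1),'top',e.round(1),cast('wrist',e,.025,P).round(4),'bot',f.round(1),cast('wrist',f,.025,P).round(4))
E
python3 f.py
```

```text
11.9333 [ 0.5273 -0.0807  0.1716] 0.12532255441623674 0.0 head 92.18
981 [315.1 224. ] [ 11.3 116.3] top [317.4 174.9] [ 0.5285 -0.0662  0.025 ] bot [312.9 291.1] [ 0.5288 -0.1851  0.025 ]
196 [330.4 266.1] [58.  3.] top [330.5 235. ] [ 0.543  -0.1225  0.025 ] bot [330.5 293. ] [ 0.5467 -0.1867  0.025 ]
```

play_rows([
  {"grip": 0.2,"x": 0,"y": 0,"z": 0,"yaw": 0},
  {"grip": 0.2,"x": 0,"y": 0,"z": 0,"yaw": 0},
])

```text
clock: 12.1
tcp_pos: [0.5275, -0.0807, 0.172]
orientation: [-0.0, 0.694, 0.72, 0.0]
contact_force: [-0.2, 0.3, 0.6]
finger_gap: 0.387
grasp_force: 0.0
```

```bash
python3 f.py
```

```text
12.15 [ 0.5275 -0.0808  0.172 ] 0.399480455015487 0.0 head 92.18
149 [309.8  19.5] [23.2 14.6] top [307.9   8.2] [0.5149 0.0821 0.025 ] bot [311.8  31. ] [0.519  0.0604 0.025 ]
982 [314.6 223.9] [ 11.4 121.3] top [317.3 174.9] [ 0.5288 -0.0663  0.025 ] bot [311.4 296.1] [ 0.5278 -0.1917  0.025 ]
```

```bash
python3 - <<'E'
from h import *
P=camera_params('wrist'); a=cv2.imread('pics/last.png')
V=a.max(2); print([(r,int(V[r,314:319].mean())) for r in range(160,216,3)])
print([(r,V[r,300:334:2].tolist()) for r in (180,200)])
for r in (178,184,190,194,200): print(r,cast('wrist',(316,r),.025,P).round(4))
# top camera dark
b=camera('top'); cv2.imwrite('pics/t9.png',b)
E
```

```text
[(160, 178), (163, 112), (166, 139), (169, 157), (172, 149), (175, 47), (178, 51), (181, 55), (184, 55), (187, 53), (190, 53), (193, 53), (196, 54), (199, 57), (202, 58), (205, 57), (208, 55), (211, 56), (214, 58)]
[(180, [249, 249, 249, 249, 239, 186, 46, 50, 54, 59, 54, 57, 176, 247, 248, 248, 248]), (200, [246, 247, 247, 246, 198, 73, 52, 53, 55, 61, 54, 77, 232, 248, 247, 248, 247])]
178 [ 0.5278 -0.0692  0.025 ]
184 [ 0.528  -0.0747  0.025 ]
190 [ 0.5282 -0.0801  0.025 ]
194 [ 0.5283 -0.0838  0.025 ]
200 [ 0.5286 -0.0894  0.025 ]
```

play_rows([
  {"grip": 0.2,"x": 0.02,"y": 0.005,"z": 0.08,"yaw": 0.076},
  {"grip": 0.2,"x": 0,"y": 0,"z": 0.14,"yaw": 0},
  {"grip": 0.2,"x": 0,"y": 0,"z": 0.14,"yaw": 0},
  {"grip": 0.2,"x": 0,"y": 0,"z": 0.1,"yaw": 0},
  {"grip": 0.2,"x": 0,"y": 0,"z": 0.05,"yaw": 0},
  {"grip": 0.2,"x": 0,"y": 0,"z": 0,"yaw": 0},
  {"grip": 0.2,"x": 0,"y": 0,"z": 0,"yaw": 0},
])

```text
clock: 12.78
tcp_pos: [0.5282, -0.0756, 0.0442]
orientation: [-0.001, 0.707, 0.707, -0.0]
contact_force: [0.1, -0.2, -0.2]
finger_gap: 0.397
grasp_force: 0.0
```

play_rows([
  {"grip": 0.5,"x": 0,"y": 0,"z": 0,"yaw": 0},
  {"grip": 0.9,"x": 0,"y": 0,"z": 0,"yaw": 0},
  {"grip": 0.9,"x": 0,"y": 0,"z": 0,"yaw": 0},
  {"grip": 0.9,"x": 0,"y": 0,"z": -0.1,"yaw": 0},
  {"grip": 0.9,"x": 0,"y": 0,"z": -0.16,"yaw": 0},
  {"grip": 0.9,"x": 0,"y": 0,"z": -0.16,"yaw": 0},
  {"grip": 0.9,"x": 0,"y": 0,"z": -0.1,"yaw": 0},
  {"grip": 0.9,"x": 0,"y": 0,"z": 0,"yaw": 0},
])

```text
clock: 13.45
tcp_pos: [0.5326, -0.0767, 0.1813]
orientation: [0.005, 0.707, 0.707, 0.003]
contact_force: [0.9, -0.1, -0.7]
finger_gap: 0.134
grasp_force: 58.7
```

play_rows([
  {"grip": 0.8,"x": 0,"y": 0,"z": 0,"yaw": 0},
  {"grip": 0.73,"x": 0,"y": 0,"z": 0,"yaw": 0},
  {"grip": 0.71,"x": 0,"y": 0,"z": 0,"yaw": 0},
  {"grip": 0.7,"x": 0,"y": 0,"z": 0,"yaw": 0},
  {"grip": 0.695,"x": 0,"y": 0,"z": 0,"yaw": 0},
  {"grip": 0.69,"x": 0,"y": 0,"z": 0,"yaw": 0},
  {"grip": 0.69,"x": 0,"y": 0,"z": 0,"yaw": 0},
])

```text
clock: 14.03
tcp_pos: [0.5282, -0.0757, 0.1739]
orientation: [-0.001, 0.707, 0.707, -0.0]
contact_force: [-0.1, 0.3, 0.4]
finger_gap: 0.153
grasp_force: 9.1
```

```bash
python3 f.py
```

```text
14.0833 [ 0.5283 -0.0757  0.1741] 0.15440371081326304 9.097138792276382 head 90.0
1871 [315.9 279.4] [21.2 98.1] top [316.7 231. ] [ 0.5295 -0.1149  0.025 ] bot [315.4 329.1] [ 0.5283 -0.2326  0.025 ]
90 [331.6 260.2] [52.  1.] top [331.5 235. ] [ 0.5434 -0.119   0.025 ] bot [331.5 287. ] [ 0.5446 -0.1765  0.025 ]
```

play_rows([
  {"grip": 0.687,"x": 0,"y": 0,"z": 0,"yaw": 0},
  {"grip": 0.685,"x": 0,"y": 0,"z": 0,"yaw": 0},
  {"grip": 0.684,"x": 0,"y": 0,"z": 0,"yaw": 0},
])

```text
clock: 14.33
tcp_pos: [0.5286, -0.0757, 0.1746]
orientation: [-0.0, 0.707, 0.707, 0.0]
contact_force: [0.3, -0.5, 0.6]
finger_gap: 0.16
grasp_force: 2.7
```

```bash
python3 f.py
```

```text
14.3833 [ 0.5285 -0.0757  0.1746] 0.15724881686037517 2.6490190252661705 head 90.0
1876 [315.9 279.7] [97. 21.] top [316.5 232. ] [ 0.5298 -0.1163  0.025 ] bot [316.5 329. ] [ 0.5299 -0.2331  0.025 ]
```

play_rows([
  {"grip": 0.6835,"x": 0,"y": 0,"z": 0,"yaw": 0},
])

```text
clock: 14.47
tcp_pos: [0.5286, -0.0757, 0.1746]
orientation: [-0.0, 0.707, 0.707, 0.0]
contact_force: [-0.2, 0.0, -1.2]
finger_gap: 0.158
grasp_force: 2.1
```

```bash
python3 f.py
```

```text
14.5167 [ 0.5286 -0.0757  0.1746] 0.15419266922108157 2.1078146249055862 head 90.0
1850 [315.9 279.5] [98. 21.] top [316.5 231. ] [ 0.5298 -0.1154  0.025 ] bot [316.5 329. ] [ 0.53   -0.2331  0.025 ]
```

play_rows([
  {"grip": 0.683,"x": 0,"y": 0,"z": 0,"yaw": 0},
])

```text
clock: 14.6
tcp_pos: [0.5285, -0.0757, 0.1746]
orientation: [-0.0, 0.707, 0.707, 0.0]
contact_force: [-0.4, -0.2, -0.1]
finger_gap: 0.158
grasp_force: 1.6
```

```bash
python3 f.py
```

```text
14.65 [ 0.5286 -0.0757  0.1746] 0.15964686357914962 1.5274347737431526 head 90.0
1339 [315.3 275.8] [98. 20.] top [316. 231.] [ 0.5293 -0.1154  0.025 ] bot [316. 329.] [ 0.5294 -0.2332  0.025 ]
```

play_rows([
  {"grip": 0.683,"x": 0,"y": 0,"z": 0,"yaw": 0},
])

```text
clock: 14.73
tcp_pos: [0.5285, -0.0757, 0.1746]
orientation: [-0.0, 0.707, 0.707, 0.0]
contact_force: [-0.3, -0.5, 0.2]
finger_gap: 0.162
grasp_force: 1.4
```

```bash
python3 f.py
```

```text
14.7833 [ 0.5285 -0.0757  0.1746] 0.15888272669063574 1.3463585078716278 head 90.0
498 [314.9 247.7] [21. 51.] top [316.5 231. ] [ 0.5298 -0.1154  0.025 ] bot [316.5 282. ] [ 0.5299 -0.1711  0.025 ]
```

play_rows([
  {"grip": 0.683,"x": 0,"y": 0,"z": 0,"yaw": 0},
  {"grip": 0.683,"x": 0,"y": 0,"z": 0,"yaw": 0},
])

```text
clock: 14.95
tcp_pos: [0.5285, -0.0757, 0.1746]
orientation: [-0.0, 0.707, 0.707, 0.0]
contact_force: [-0.0, 0.5, -0.8]
finger_gap: 0.157
grasp_force: 1.3
```

```bash
python3 f.py
```

```text
15.0 [ 0.5285 -0.0757  0.1746] 0.1629586320935256 1.2931831553578377 head 90.0
1826 [316.2 195.6] [107.  21.] top [316.5 138. ] [ 0.5296 -0.0289  0.025 ] bot [316.5 245. ] [ 0.5297 -0.1297  0.025 ]
```

play_rows([
  {"grip": 0.683,"x": 0,"y": 0,"z": 0,"yaw": 0},
])

```text
clock: 15.08
tcp_pos: [0.5285, -0.0757, 0.1746]
orientation: [-0.0, 0.707, 0.707, 0.0]
contact_force: [-0.1, -0.2, -0.1]
finger_gap: 0.16
grasp_force: 1.3
```

```bash
python3 f.py; python3 -c "
from h import *
s,r=st();P=camera_params('wrist');t=s['tcp_pos']
for a in (-10,0,10,20,30,40): print(a,proj('wrist',t+[0,.125*np.sin(np.radians(a)),-.003-.125*np.cos(np.radians(a))],P).round(0))
"
```

```text
15.1333 [ 0.5285 -0.0757  0.1746] 0.16087421122441178 1.2915388494729996 head 90.0
1715 [316.2 198.1] [102.  21.] top [316.5 143. ] [ 0.5296 -0.0334  0.025 ] bot [316.5 245. ] [ 0.5298 -0.1298  0.025 ]
-10 [315. 222.]
0 [315. 196.]
10 [315. 171.]
20 [315. 146.]
30 [315. 121.]
40 [315.  96.]
```

play_rows([
  {"grip": 0.6829,"x": 0,"y": 0,"z": 0,"yaw": 0},
  {"grip": 0.6829,"x": 0,"y": 0,"z": 0,"yaw": 0},
])

```text
clock: 15.3
tcp_pos: [0.5285, -0.0757, 0.1746]
orientation: [-0.0, 0.707, 0.707, 0.0]
contact_force: [0.1, -0.1, 0.1]
finger_gap: 0.158
grasp_force: 1.2
```

```bash
python3 f.py
```

```text
15.35 [ 0.5286 -0.0757  0.1746] 0.1615685775822868 1.2149577587842941 head 90.0
1716 [316.2 198.1] [102.  21.] top [316.5 143. ] [ 0.5296 -0.0334  0.025 ] bot [316.5 245. ] [ 0.5298 -0.1298  0.025 ]
```

play_rows([
  {"grip": 0.6828,"x": 0,"y": 0,"z": 0,"yaw": 0},
  {"grip": 0.6828,"x": 0,"y": 0,"z": 0,"yaw": 0},
])

```text
clock: 15.52
tcp_pos: [0.5285, -0.0757, 0.1746]
orientation: [-0.0, 0.707, 0.707, 0.0]
contact_force: [0.3, -0.6, 0.1]
finger_gap: 0.158
grasp_force: 1.1
```

```bash
python3 f.py
```

```text
15.5667 [ 0.5285 -0.0757  0.1746] 0.15961115805149564 1.1257489956915379 head 90.0
1716 [316.2 198.1] [102.  21.] top [316.5 143. ] [ 0.5296 -0.0334  0.025 ] bot [316.5 245. ] [ 0.5298 -0.1298  0.025 ]
```

play_rows([
  {"grip": 0.6825,"x": 0,"y": 0,"z": 0,"yaw": 0},
  {"grip": 0.6825,"x": 0,"y": 0,"z": 0,"yaw": 0},
])

```text
clock: 15.73
tcp_pos: [0.5285, -0.0757, 0.1745]
orientation: [-0.0, 0.707, 0.707, 0.0]
contact_force: [0.3, 0.6, 0.6]
finger_gap: 0.16
grasp_force: 0.9
```

```bash
python3 f.py
```

```text
15.7833 [ 0.5285 -0.0757  0.1746] 0.15651426484624387 0.848879087716341 head 90.0
1554 [316.2 201.8] [94. 21.] top [316.5 151. ] [ 0.5296 -0.0404  0.025 ] bot [316.5 245. ] [ 0.5298 -0.1297  0.025 ]
```

play_rows([
  {"grip": 0.6823,"x": 0,"y": 0,"z": 0,"yaw": 0},
  {"grip": 0.6823,"x": 0,"y": 0,"z": 0,"yaw": 0},
])

```text
clock: 15.95
tcp_pos: [0.5286, -0.0757, 0.1746]
orientation: [-0.0, 0.707, 0.707, 0.0]
contact_force: [-0.4, -0.4, -0.3]
finger_gap: 0.157
grasp_force: 0.7
```

```bash
python3 f.py
```

```text
16.0 [ 0.5285 -0.0757  0.1746] 0.15886516723932037 0.6641278322786093 head 90.0
1242 [316.1 209.9] [77. 21.] top [316.5 168. ] [ 0.5297 -0.0556  0.025 ] bot [316.5 245. ] [ 0.5298 -0.1298  0.025 ]
```

play_rows([
  {"grip": 0.75,"x": 0,"y": 0,"z": 0,"yaw": 0},
  {"grip": 0.9,"x": 0,"y": 0,"z": 0,"yaw": 0},
  {"grip": 0.9,"x": 0,"y": 0,"z": -0.1,"yaw": 0},
  {"grip": 0.9,"x": 0,"y": 0,"z": -0.16,"yaw": 0},
  {"grip": 0.9,"x": 0,"y": 0,"z": -0.14,"yaw": 0},
  {"grip": 0.9,"x": 0,"y": 0,"z": 0,"yaw": 0},
])

```text
clock: 16.5
tcp_pos: [0.5325, -0.0768, 0.2816]
orientation: [0.005, 0.707, 0.707, 0.003]
contact_force: [1.7, -0.7, -0.3]
finger_gap: 0.131
grasp_force: 58.7
```

```bash
python3 f.py; python3 - <<'E'
from h import *
a=camera('scene'); b=camera('top'); cv2.imwrite('pics/s10.png',a); cv2.imwrite('pics/t10.png',b)
for n,i,z in (('s',a,0),('t',b,0)):
    h=cv2.cvtColor(i,cv2.COLOR_BGR2HSV); m=(h[...,1]<70)&(h[...,2]>125)
    roi=np.zeros(m.shape,bool)
    if n=='s': roi[225:290,285:345]=1
    else: roi[215:290,165:250]=1
    m&=roi
    for ar,c,q in blobs(m,8): print(n,ar,c.round(1),cv2.boxPoints(q).round(1).tolist())
print('scene',[cast('scene',(297,244),z).round(3).tolist() for z in (.14,.15)])
cv2.imwrite('pics/o10.png',np.hstack([cv2.resize(a[190:310,270:390],(400,400),interpolation=3),cv2.resize(b[190:310,150:270],(400,400),interpolation=3)]))
E
```

```text
16.55 [ 0.5313 -0.0765  0.2787] 0.12772721246485902 58.68797421455383 head 90.0
1604 [317.5 222.1] [131.  30.] top [317. 170.] [ 0.5374 -0.0787  0.025 ] bot [317. 301.] [ 0.5378 -0.2704  0.025 ]
s 214 [299.9 256.3] [[290.0, 267.8999938964844], [292.20001220703125, 241.60000610351562], [310.0, 243.0], [307.8999938964844, 269.29998779296875]]
s 65 [327.4 258.9] [[317.0, 270.0], [324.0, 248.0], [334.3999938964844, 251.3000030517578], [327.3999938964844, 273.29998779296875]]
t 36 [187.1 248.1] [[180.6999969482422, 248.3000030517578], [181.5, 244.6999969482422], [192.60000610351562, 246.89999389648438], [191.89999389648438, 250.60000610351562]]
scene [[0.502, 0.113, 0.14], [0.496, 0.122, 0.15]]
```

View pics/o10.png

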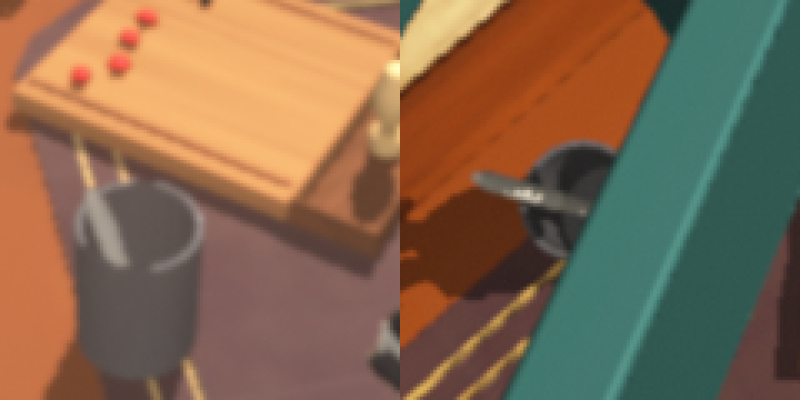

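The steel pen leans left in the cup (top end at top-view (173,243)), leaving the right/far side free. Insert the fountain pen there.

play_rows([
  {"grip": 0.9,"x": 0.06,"y": -0.02,"z": 0,"yaw": 0},
  {"grip": 0.9,"x": 0.13,"y": -0.03,"z": 0,"yaw": 0},
  {"grip": 0.9,"x": 0.15,"y": -0.03,"z": 0,"yaw": 0},
  {"grip": 0.9,"x": 0.13,"y": -0.018,"z": 0,"yaw": 0},
  {"grip": 0.9,"x": 0.089,"y": 0,"z": 0,"yaw": 0},
  {"grip": 0.9,"x": 0,"y": 0,"z": 0,"yaw": 0},
  {"grip": 0.9,"x": 0,"y": 0,"z": 0,"yaw": 0},
  {"grip": 0.9,"x": 0,"y": 0,"z": 0,"yaw": 0},
])

```text
clock: 17.32
tcp_pos: [0.5033, 0.0637, 0.2733]
orientation: [-0.001, 0.707, 0.707, -0.001]
contact_force: [-0.4, -0.9, -0.2]
finger_gap: 0.128
grasp_force: 58.7
```

play_rows([
  {"grip": 0.9,"x": 0,"y": 0,"z": 0.1,"yaw": 0},
  {"grip": 0.9,"x": 0,"y": 0,"z": 0.1,"yaw": 0},
  {"grip": 0.9,"x": 0,"y": 0,"z": 0.05,"yaw": 0},
  {"grip": 0.9,"x": 0,"y": 0,"z": 0,"yaw": 0},
])

```text
clock: 17.65
tcp_pos: [0.5016, 0.0627, 0.2087]
orientation: [-0.002, 0.708, 0.707, -0.002]
contact_force: [-0.2, -0.5, -0.2]
finger_gap: 0.127
grasp_force: 58.7
```

play_rows([
  {"grip": 0.9,"x": 0,"y": 0,"z": 0.08,"yaw": 0},
  {"grip": 0.9,"x": 0,"y": 0,"z": 0.08,"yaw": 0},
  {"grip": 0.9,"x": 0,"y": 0,"z": 0.06,"yaw": 0},
  {"grip": 0.9,"x": 0,"y": 0,"z": 0.04,"yaw": 0},
  {"grip": 0.9,"x": 0,"y": 0,"z": 0,"yaw": 0},
  {"grip": 0.9,"x": 0,"y": 0,"z": 0,"yaw": 0},
])

```text
clock: 18.15
tcp_pos: [0.5083, 0.0632, 0.1494]
orientation: [0.003, 0.708, 0.706, 0.003]
contact_force: [1.6, 0.3, 7.4]
finger_gap: 0.125
grasp_force: 92.2
```

play_rows([
  {"grip": 0.9,"x": 0,"y": 0,"z": -0.012,"yaw": 0},
  {"grip": 0.5,"x": 0,"y": 0,"z": 0,"yaw": 0},
  {"grip": 0.4,"x": 0,"y": 0,"z": 0,"yaw": 0},
  {"grip": 0.3,"x": 0,"y": 0,"z": -0.06,"yaw": 0},
  {"grip": 0.2,"x": 0,"y": 0,"z": -0.16,"yaw": 0},
  {"grip": 0.2,"x": 0,"y": 0,"z": -0.16,"yaw": 0},
  {"grip": 0.2,"x": 0,"y": 0,"z": -0.1,"yaw": 0},
  {"grip": 0.2,"x": 0,"y": 0,"z": 0,"yaw": 0},
])

```text
clock: 18.82
tcp_pos: [0.5072, 0.0638, 0.2757]
orientation: [0.003, 0.707, 0.707, 0.003]
contact_force: [0.7, -0.3, 0.1]
finger_gap: 0.399
grasp_force: 0.0
```

```bash
python3 - <<'E'
from h import *
s,r=st(); print(s['clock'],s['tcp_pos'].round(4)); cv2.imwrite('pics/s11.png',camera('scene')); cv2.imwrite('pics/t11.png',camera('top'))
plan(x=.434,y=-.1405,z=.16,phi=90,grip=-.2)
# refine seal: scene view of its top and earlier top0
im=cv2.imread('pics/scene0.png'); h=cv2.cvtColor(im,cv2.COLOR_BGR2HSV)
m=(h[...,0]>12)&(h[...,0]<35)&(h[...,2]>130); roi=np.zeros(m.shape,bool); roi[200:245,378:400]=1
for ar,c,q in blobs(m&roi,20): print(ar,c.round(1),cv2.boundingRect(np.argwhere(m&roi)[:,::-1]), cast('scene',(c[0],c[1]),.05).round(4))
im=cv2.imread('pics/top0.png'); h=cv2.cvtColor(im,cv2.COLOR_BGR2HSV); m=(h[...,2]>140)&(h[...,0]>15); roi=np.zeros(m.shape,bool); roi[277:297,308:332]=1
for ar,c,q in blobs(m&roi,20): print('top',ar,c.round(1),np.round(q[1],1),cast('top',c,.06).round(4))
E
```

```text
18.8167 [0.5072 0.0638 0.2757]
6 rows; pos [0.5043 0.0638 0.2709] head 89.99
[{"grip": -0.2, "x": -0.136, "y": -0.047, "z": 0.074, "yaw": -0.0}, {"grip": -0.2, "x": -0.136, "y": -0.047, "z": 0.074, "yaw": -0.0}, {"grip": -0.2, "x": -0.136, "y": -0.047, "z": 0.074, "yaw": -0.0}, {"grip": -0.2, "x": -0.136, "y": -0.047, "z": 0.074, "yaw": -0.0}, {"grip": -0.2, "x": -0.136, "y": -0.047, "z": 0.074, "yaw": -0.0}, {"grip": -0.2, "x": -0.136, "y": -0.047, "z": 0.074, "yaw": -0.0}]
517 [385.8 217.7] (378, 200, 18, 38) [ 0.436  -0.1354  0.05  ]
top 117 [319.7 285.3] [11.3 10.6] [ 0.4334 -0.1424  0.06  ]
```

play_rows([
  {"grip": -0.3,"x": -0.136,"y": -0.046,"z": 0.074,"yaw": 0},
  {"grip": -0.3,"x": -0.136,"y": -0.046,"z": 0.074,"yaw": 0},
  {"grip": -0.3,"x": -0.136,"y": -0.046,"z": 0.074,"yaw": 0},
  {"grip": -0.3,"x": -0.136,"y": -0.046,"z": 0.074,"yaw": 0},
  {"grip": -0.3,"x": -0.136,"y": -0.046,"z": 0.074,"yaw": 0},
  {"grip": -0.3,"x": -0.136,"y": -0.046,"z": 0.074,"yaw": 0},
  {"grip": -0.3,"x": 0,"y": 0,"z": 0,"yaw": 0},
  {"grip": -0.3,"x": 0,"y": 0,"z": 0,"yaw": 0},
])

```text
clock: 19.58
tcp_pos: [0.4321, -0.1405, 0.1566]
orientation: [-0.003, 0.709, 0.706, -0.001]
contact_force: [-0.9, -0.2, 0.4]
finger_gap: 0.649
grasp_force: 0.0
```

```bash
python3 - <<'E'
from h import *
s,r=st(); P=camera_params('wrist'); a=camera('wrist'); cv2.imwrite('pics/w12.png',a); print(s['tcp_pos'].round(4))
h=cv2.cvtColor(a,cv2.COLOR_BGR2HSV); print('exp top',proj('wrist',(.4345,-.1405,.073),P).round(0),'foot',proj('wrist',(.4345,-.1405,.01),P).round(0))
u,v=proj('wrist',(.4345,-.1405,.06),P).astype(int); print(h[v-12:v+13:6,u-24:u+25:6].tolist())
m=(h[...,0]>14)&(h[...,0]<32)&(h[...,2]>140)&(h[...,1]>60); roi=np.zeros(m.shape,bool); roi[v-45:v+45,u-45:u+45]=1
for ar,c,q in blobs(m&roi,40): print(ar,c.round(1),cv2.boundingRect(cv2.boxPoints(q)),cast('wrist',c,.06,P).round(4))
E
```

```text
[ 0.4321 -0.1405  0.1566]
exp top [319. 213.] foot [319. 191.]
[[[10, 141, 215], [11, 139, 203], [18, 111, 200], [17, 111, 211], [18, 111, 216], [17, 112, 209], [17, 111, 198], [11, 141, 204], [11, 142, 190]], [[11, 146, 213], [15, 117, 189], [18, 109, 203], [25, 78, 253], [28, 54, 255], [24, 84, 252], [18, 108, 210], [14, 125, 212], [11, 141, 170]], [[11, 143, 214], [14, 121, 198], [21, 103, 240], [29, 36, 255], [30, 31, 255], [30, 31, 255], [22, 94, 247], [15, 122, 225], [11, 142, 183]], [[11, 144, 209], [11, 141, 211], [24, 87, 252], [30, 24, 255], [30, 17, 255], [30, 18, 255], [27, 66, 255], [11, 143, 204], [11, 141, 184]], [[11, 142, 209], [10, 142, 212], [11, 140, 217], [29, 36, 255], [30, 12, 255], [29, 33, 255], [11, 142, 215], [11, 139, 203], [11, 142, 179]]]
1276 [355.4 206.9] (348, 162, 15, 90) [ 0.4615 -0.1399  0.06  ]
925 [317.7 195.3] (300, 176, 37, 46) [ 0.4336 -0.131   0.06  ]
```

play_rows([
  {"grip": -0.3,"x": 0,"y": 0,"z": 0.1,"yaw": 0},
  {"grip": -0.3,"x": 0,"y": 0,"z": 0.12,"yaw": 0},
  {"grip": -0.3,"x": 0,"y": 0,"z": 0.12,"yaw": 0},
  {"grip": -0.3,"x": 0,"y": 0,"z": 0.076,"yaw": 0},
  {"grip": -0.3,"x": 0,"y": 0,"z": 0,"yaw": 0},
  {"grip": 0.1,"x": 0,"y": 0,"z": 0,"yaw": 0},
  {"grip": 0.5,"x": 0,"y": 0,"z": 0,"yaw": 0},
  {"grip": 0.5,"x": 0,"y": 0,"z": 0,"yaw": 0},
])

```text
clock: 20.3
tcp_pos: [0.436, -0.1398, 0.0564]
orientation: [0.001, 0.707, 0.707, 0.0]
contact_force: [-0.5, 0.9, 0.9]
finger_gap: 0.291
grasp_force: 58.7
```

play_rows([
  {"grip": 0.5,"x": 0,"y": 0,"z": 0,"yaw": 0},
])

```text
clock: 20.38
tcp_pos: [0.4359, -0.14, 0.0564]
orientation: [0.001, 0.707, 0.707, 0.0]
contact_force: [0.1, -0.1, 2.2]
finger_gap: 0.292
grasp_force: 58.9
```

play_rows([
  {"grip": 0.5,"x": 0,"y": 0,"z": -0.1,"yaw": 0},
  {"grip": 0.5,"x": 0,"y": 0,"z": -0.16,"yaw": 0},
  {"grip": 0.5,"x": 0,"y": 0.05,"z": -0.14,"yaw": 0},
  {"grip": 0.5,"x": 0.04,"y": 0.13,"z": 0,"yaw": 0},
  {"grip": 0.5,"x": 0.08,"y": 0.13,"z": 0,"yaw": 0},
  {"grip": 0.5,"x": 0.1,"y": 0.13,"z": 0,"yaw": 0},
  {"grip": 0.5,"x": 0.11,"y": 0.12,"z": 0,"yaw": 0},
  {"grip": 0.5,"x": 0.13,"y": 0.09,"z": 0,"yaw": 0},
])

```text
clock: 21.05
tcp_pos: [0.6009, -0.0245, 0.1567]
orientation: [0.002, 0.708, 0.707, 0.001]
contact_force: [0.3, -0.7, -1.3]
finger_gap: 0.293
grasp_force: 59.3
```

play_rows([
  {"grip": 0.5,"x": 0.13,"y": 0.046,"z": 0,"yaw": 0},
  {"grip": 0.5,"x": 0.13,"y": 0,"z": 0.05,"yaw": 0},
  {"grip": 0.5,"x": 0,"y": 0,"z": 0.12,"yaw": 0},
  {"grip": 0.5,"x": 0,"y": 0,"z": 0.12,"yaw": 0},
  {"grip": 0.5,"x": 0,"y": 0,"z": 0.08,"yaw": 0},
  {"grip": 0.5,"x": 0,"y": 0,"z": 0,"yaw": 0},
  {"grip": 0.5,"x": 0,"y": 0,"z": 0,"yaw": 0},
  {"grip": 0.5,"x": 0,"y": 0,"z": 0,"yaw": 0},
])

```text
clock: 21.72
tcp_pos: [0.6102, 0.0399, 0.0642]
orientation: [0.001, 0.707, 0.707, 0.001]
contact_force: [1.5, 0.7, -1.6]
finger_gap: 0.29
grasp_force: 59.3
```

play_rows([
  {"grip": 0.5,"x": 0,"y": 0,"z": 0.03,"yaw": 0},
  {"grip": 0.5,"x": 0,"y": 0,"z": 0.01,"yaw": 0},
  {"grip": 0.5,"x": 0,"y": 0,"z": 0,"yaw": 0},
  {"grip": 0.5,"x": 0,"y": 0,"z": 0,"yaw": 0},
])

```text
clock: 22.05
tcp_pos: [0.61, 0.0399, 0.0535]
orientation: [0.001, 0.707, 0.707, 0.001]
contact_force: [1.0, -0.3, 3.1]
finger_gap: 0.291
grasp_force: 59.5
```

play_rows([
  {"grip": 0.3,"x": 0,"y": 0,"z": 0,"yaw": 0},
  {"grip": 0.1,"x": 0,"y": 0,"z": 0,"yaw": 0},
  {"grip": -0.3,"x": 0,"y": 0,"z": 0,"yaw": 0},
  {"grip": -0.5,"x": 0,"y": 0,"z": -0.08,"yaw": 0},
  {"grip": -0.5,"x": 0,"y": 0,"z": -0.16,"yaw": 0},
  {"grip": -0.5,"x": 0,"y": 0,"z": -0.16,"yaw": 0},
  {"grip": -0.5,"x": 0,"y": 0,"z": -0.16,"yaw": 0},
  {"grip": -0.5,"x": 0,"y": 0,"z": -0.1,"yaw": 0},
])

```text
clock: 22.72
tcp_pos: [0.6103, 0.04, 0.2217]
orientation: [0.002, 0.707, 0.707, 0.001]
contact_force: [1.3, -0.4, -0.1]
finger_gap: 0.752
grasp_force: 0.0
```

```bash
python3 - <<'E'
from h import *
a=camera('scene'); b=camera('top'); cv2.imwrite('pics/s13.png',a); cv2.imwrite('pics/t13.png',b)
s,r=st(); print(s['clock'],s['tcp_pos'].round(4)); print(proj('scene',(.61,.04,.035)),proj('top',(.61,.04,.07)))
p=proj('scene',(.61,.04,.035)).astype(int)
tl=cv2.resize(a[p[1]-30:p[1]+30,p[0]-40:p[0]+40],(400,300),interpolation=3)
tr=cv2.resize(a[215:305,275:395],(400,300),interpolation=3)
bl=cv2.resize(b[160:310,180:380],(400,300),interpolation=3)
br=cv2.resize(b[225:300,390:490],(400,300),interpolation=3)
cv2.imwrite('pics/o13.png',np.vstack([np.hstack([tl,tr]),np.hstack([bl,br])]))
E
```

```text
22.8167 [0.6123 0.04   0.2232]
[272.35216667 240.7241282 ] [233.24787215 193.28867931]
```

View pics/o13.png

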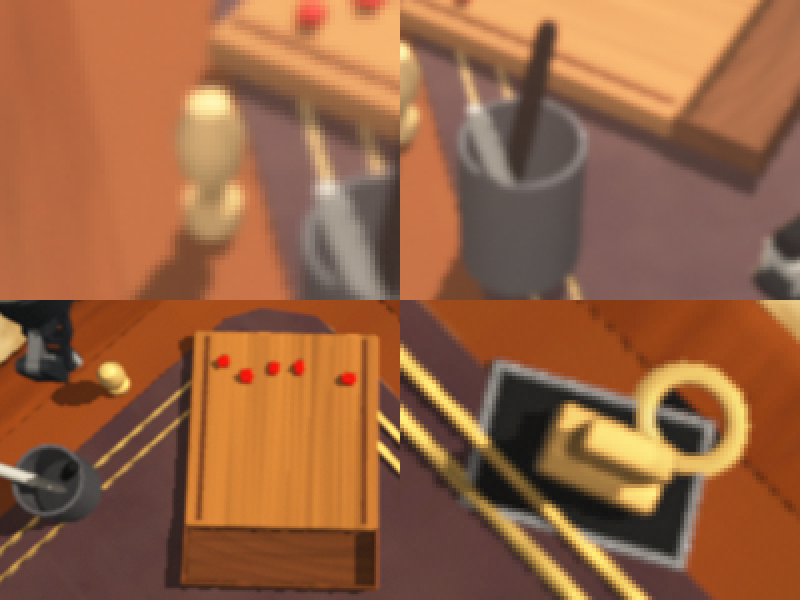

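The last view shows both pens standing in the cup, the seal upright on the desk at scene (272,241), the chips still at the far end, and the scraper on its pad with a ring-shaped thing next to it at top-view (463,254). I'll triangulate that ring's height before approaching.

```bash
python3 - <<'E'
from h import *
def tri(c1,p1,c2,p2):
    o1,d1=ray(c1,p1);o2,d2=ray(c2,p2);d1/=np.linalg.norm(d1);d2/=np.linalg.norm(d2)
    A=np.c_[d1,-d2];k=np.linalg.lstsq(A,o2-o1,rcond=None)[0];a=o1+k[0]*d1;b=o2+k[1]*d2
    return ((a+b)/2).round(4),np.linalg.norm(a-b).round(4)
print('ring?',tri('top',(463,254),'scene',(394,162)))
f=lambda u,v:(390+(u-400)/4-.4,225+(v-300)/4-.4)
for n,p,z in (('hL near',(579,450),.064),('hL far',(592,415),.064),('hR far',(672,450),.064),('hR near',(660,487),.064),('bFL',(563,402),.02),('bNL',(538,470),.02),('bNR',(655,515),.02),('padFL',(497,362),.003),('padFR',(712,425),.003),('padNR',(684,568),.003),('padNL',(468,507),.003)):
    print(n,cast('top',f(*p),z)[:2].round(4))
for z in (.003,.03,.064): print('ring',z,[cast('top',f(*p),z)[:2].round(3).tolist() for p in ((637,417),(748,417),(692,360),(692,475))])
for X in ((.487,-.39,.064),(.487,-.39,.02),(.51,-.44,.003)): print(X,proj('scene',X).round(1))
plan(x=.56,y=-.30,z=.32,phi=70,grip=-.4)
E
```

```text
ring? (array([ 0.5244, -0.4415, -0.008 ]), np.float64(0.023))
hL near [ 0.4863 -0.366 ]
hL far [ 0.5037 -0.3728]
hR far [ 0.4879 -0.4117]
hR near [ 0.4697 -0.4052]
bFL [ 0.5154 -0.3688]
bNL [ 0.4799 -0.3553]
bNR [ 0.4592 -0.4147]
padFL [ 0.5377 -0.3382]
padFR [ 0.5084 -0.4509]
padNR [ 0.4339 -0.4335]
padNL [ 0.461  -0.3222]
ring 0.003 [[0.511, -0.412], [0.513, -0.47], [0.543, -0.442], [0.482, -0.439]]
ring 0.03 [[0.508, -0.404], [0.51, -0.461], [0.538, -0.433], [0.479, -0.431]]
ring 0.064 [[0.504, -0.395], [0.506, -0.45], [0.533, -0.423], [0.476, -0.421]]
(0.487, -0.39, 0.064) [407.9 152.7]
(0.487, -0.39, 0.02) [405.3 167. ]
(0.51, -0.44, 0.003) [403.3 161.2]
9 rows; pos [0.6123 0.04   0.2232] head 90.01
[{"grip": -0.4, "x": -0.151, "y": -0.023, "z": -0.043, "yaw": 0.078}, {"grip": -0.4, "x": -0.152, "y": -0.017, "z": -0.043, "yaw": 0.078}, {"grip": -0.4, "x": -0.152, "y": -0.011, "z": -0.043, "yaw": 0.078}, {"grip": -0.4, "x": -0.153, "y": -0.006, "z": -0.043, "yaw": 0.078}, {"grip": -0.4, "x": -0.153, "y": 0.0, "z": -0.043, "yaw": 0.078}, {"grip": -0.4, "x": -0.153, "y": 0.006, "z": -0.043, "yaw": 0.078}, {"grip": -0.4, "x": -0.152, "y": 0.012, "z": -0.043, "yaw": 0.078}, {"grip": -0.4, "x": -0.152, "y": 0.018, "z": -0.043, "yaw": 0.078}]
[{"grip": -0.4, "x": -0.151, "y": 0.024, "z": -0.043, "yaw": 0.078}]
```

```bash
python3 - <<'E'
from h import *
plan(x=.489,y=-.3835,z=.24,phi=69.5,grip=.1)
E
```

```text
11 rows; pos [0.6123 0.04   0.2232] head 90.01
[{"grip": 0.1, "x": -0.154, "y": -0.045, "z": -0.006, "yaw": 0.065}, {"grip": 0.1, "x": -0.155, "y": -0.04, "z": -0.006, "yaw": 0.065}, {"grip": 0.1, "x": -0.157, "y": -0.035, "z": -0.006, "yaw": 0.065}, {"grip": 0.1, "x": -0.158, "y": -0.03, "z": -0.006, "yaw": 0.065}, {"grip": 0.1, "x": -0.159, "y": -0.024, "z": -0.006, "yaw": 0.065}, {"grip": 0.1, "x": -0.159, "y": -0.019, "z": -0.006, "yaw": 0.065}, {"grip": 0.1, "x": -0.16, "y": -0.014, "z": -0.006, "yaw": 0.065}, {"grip": 0.1, "x": -0.16, "y": -0.009, "z": -0.006, "yaw": 0.065}]
[{"grip": 0.1, "x": -0.16, "y": -0.004, "z": -0.006, "yaw": 0.065}, {"grip": 0.1, "x": -0.16, "y": 0.002, "z": -0.006, "yaw": 0.065}, {"grip": 0.1, "x": -0.16, "y": 0.007, "z": -0.006, "yaw": 0.065}]
```

play_rows([
  {"grip": 0.1,"x": -0.154,"y": -0.045,"z": -0.006,"yaw": 0.065},
  {"grip": 0.1,"x": -0.155,"y": -0.04,"z": -0.006,"yaw": 0.065},
  {"grip": 0.1,"x": -0.157,"y": -0.035,"z": -0.006,"yaw": 0.065},
  {"grip": 0.1,"x": -0.158,"y": -0.03,"z": -0.006,"yaw": 0.065},
  {"grip": 0.1,"x": -0.159,"y": -0.024,"z": -0.006,"yaw": 0.065},
  {"grip": 0.1,"x": -0.159,"y": -0.019,"z": -0.006,"yaw": 0.065},
  {"grip": 0.1,"x": -0.16,"y": -0.014,"z": -0.006,"yaw": 0.065},
  {"grip": 0.1,"x": -0.16,"y": -0.009,"z": -0.006,"yaw": 0.065},
])

```text
clock: 23.48
tcp_pos: [0.5177, -0.2694, 0.2284]
orientation: [-0.001, 0.793, 0.609, -0.0]
contact_force: [-0.2, -0.1, -0.8]
finger_gap: 0.447
grasp_force: 0.0
```

play_rows([
  {"grip": 0.1,"x": -0.16,"y": -0.004,"z": 0,"yaw": 0.065},
  {"grip": 0.1,"x": -0.16,"y": 0.002,"z": 0,"yaw": 0.065},
  {"grip": 0.1,"x": -0.16,"y": 0.007,"z": 0,"yaw": 0.065},
  {"grip": 0.1,"x": 0,"y": 0,"z": 0,"yaw": 0},
  {"grip": 0.1,"x": 0,"y": 0,"z": 0,"yaw": 0},
  {"grip": 0.1,"x": 0,"y": 0,"z": 0,"yaw": 0},
])

```text
clock: 23.98
tcp_pos: [0.4852, -0.3827, 0.2282]
orientation: [-0.001, 0.822, 0.57, 0.0]
contact_force: [0.4, 0.5, -0.4]
finger_gap: 0.452
grasp_force: 0.0
```

```bash
python3 - <<'E'
from h import *
s,r=st(); P=camera_params('wrist'); a=camera('wrist'); b=camera('top'); cv2.imwrite('pics/w14.png',a); cv2.imwrite('pics/t14.png',b); np.save('pics/w14.npy',P,allow_pickle=True)
print(s['clock'],s['tcp_pos'].round(4),np.degrees(np.arctan2(r[1,0],r[0,0])))
# dark pad, and wood-coloured things on it
h=cv2.cvtColor(a,cv2.COLOR_BGR2HSV)
for X,n in (((.4869,-.389,.067),'handle'),((.512,-.441,.003),'ringC'),((.512,-.412,.003),'ringL'),((.461,-.322,.003),'padNL')): 
    q=proj('wrist',X,P).round(0); print(n,q,h[int(q[1]),int(q[0])] if 0<=q[0]<640 and 0<=q[1]<400 else '')
m=(h[...,0]>10)&(h[...,0]<32)&(h[...,1]>60)&(h[...,2]>120)
u,v=proj('wrist',(.4869,-.389,.03),P).astype(int); roi=np.zeros(m.shape,bool); roi[max(0,v-90):v+80,u-110:u+110]=1
q=(m&roi)[max(0,v-90):v+80:5,u-110:u+110:4]
print(u,v); print('\n'.join(''.join('#' if c else '.' for c in l) for l in q))
E
```

```text
23.9833 [ 0.4852 -0.3827  0.2282] 69.47645952999504
handle [320. 193.] [ 26  78 254]
ringC [355. 212.] [ 13  16 148]
ringL [347. 190.] [ 20 105 236]
padNL [277. 132.] [ 2 36 92]
319 184
......................###...##............#..##########
......................##...###...............##########
.....................###...##................#..#######
.....................##...###................##########
....................###...##..................#########
...................###...###..................####.####
...................##...###..................##########
..................##....##....................###......
..................#.....#..............................
.................##....#...............................
.................##...##.............#.................
................##....#......................#.........
................##...##.............................#..
...............###...#..#########......................
...............##...##..#########.............#........
..............###..##...#########................#.....
..............##..
[... 289 characters left out ...]
######.#....####...........#
...........##...##......#########.......###..........##
..........##...###......#########.......###.........###
..........##...##.........#######.......###........####
.........##...##...............##.......###....#...####
.........##...##...............####...####.........####
........##...##.................##########........#####
........##...##..................######..........######
.......##...##..................................#######
.......##...#..................................########
.......##......................................#####.##
..............................................######.##
..............................................####...##
```

The ring lies flat at desk height (inlay), so it is no obstacle. Grip the handle.

play_rows([
  {"grip": 0.1,"x": -0.022,"y": 0.012,"z": 0.1,"yaw": 0},
  {"grip": 0.1,"x": 0,"y": 0,"z": 0.16,"yaw": 0},
  {"grip": 0.1,"x": 0,"y": 0,"z": 0.16,"yaw": 0},
  {"grip": 0.1,"x": 0,"y": 0,"z": 0.16,"yaw": 0},
  {"grip": 0.1,"x": 0,"y": 0,"z": 0.09,"yaw": 0},
  {"grip": 0.1,"x": 0,"y": 0,"z": 0.02,"yaw": 0},
  {"grip": 0.1,"x": 0,"y": 0,"z": 0,"yaw": 0},
  {"grip": 0.1,"x": 0,"y": 0,"z": 0,"yaw": 0},
])

```text
clock: 24.75
tcp_pos: [0.4878, -0.3894, 0.0581]
orientation: [0.001, 0.821, 0.571, 0.0]
contact_force: [-0.4, 0.2, 0.0]
finger_gap: 0.45
grasp_force: 0.0
```

play_rows([
  {"grip": 0.3,"x": 0,"y": 0,"z": 0,"yaw": 0},
  {"grip": 0.5,"x": 0,"y": 0,"z": 0,"yaw": 0},
  {"grip": 0.8,"x": 0,"y": 0,"z": 0,"yaw": 0},
  {"grip": 0.8,"x": 0,"y": 0,"z": 0,"yaw": 0},
  {"grip": 0.8,"x": 0,"y": 0,"z": 0,"yaw": 0},
])

```text
clock: 25.17
tcp_pos: [0.488, -0.3905, 0.0592]
orientation: [0.002, 0.822, 0.57, 0.001]
contact_force: [0.4, 1.3, 7.6]
finger_gap: 0.202
grasp_force: 59.7
```

```bash
python3 - <<'E'
from h import *
plan(z=.175,grip=.8); plan(x=.668,y=-.086,z=.175,phi=90.5,grip=.8,start=(.4878,-.3895,.175,69.6))
b=cv2.imread('pics/t14.png'); h=cv2.cvtColor(b,cv2.COLOR_BGR2HSV); m=((h[...,0]<5)|(h[...,0]>174))&(h[...,1]>190)&(h[...,2]>140)
roi=np.zeros(m.shape,bool); roi[170:310,265:375]=1
for ar,c,q in blobs(m&roi,5): print(ar,cast('top',c,.022).round(4))
E
```

```text
3 rows; pos [ 0.488  -0.3905  0.0592] head 69.51
[{"grip": 0.8, "x": 0.0, "y": 0.0, "z": -0.154, "yaw": 0.0}, {"grip": 0.8, "x": 0.0, "y": 0.0, "z": -0.154, "yaw": 0.0}, {"grip": 0.8, "x": 0.0, "y": 0.0, "z": -0.154, "yaw": 0.0}]
9 rows; pos [ 0.4878 -0.3895  0.175 ] head 69.6
[{"grip": 0.8, "x": 0.154, "y": 0.028, "z": -0.0, "yaw": -0.081}, {"grip": 0.8, "x": 0.153, "y": 0.034, "z": -0.0, "yaw": -0.081}, {"grip": 0.8, "x": 0.152, "y": 0.04, "z": -0.0, "yaw": -0.081}, {"grip": 0.8, "x": 0.15, "y": 0.047, "z": -0.0, "yaw": -0.081}, {"grip": 0.8, "x": 0.148, "y": 0.053, "z": -0.0, "yaw": -0.081}, {"grip": 0.8, "x": 0.146, "y": 0.059, "z": -0.0, "yaw": -0.081}, {"grip": 0.8, "x": 0.143, "y": 0.064, "z": -0.0, "yaw": -0.081}, {"grip": 0.8, "x": 0.14, "y": 0.07, "z": -0.0, "yaw": -0.081}]
[{"grip": 0.8, "x": 0.137, "y": 0.076, "z": -0.0, "yaw": -0.081}]
22 [ 0.6331 -0.0731  0.022 ]
21 [ 0.6272 -0.1273  0.022 ]
23 [ 0.6289 -0.1542  0.022 ]
30 [ 0.6179 -0.0984  0.022 ]
30 [ 0.6186 -0.2078  0.022 ]
```

play_rows([
  {"grip": 0.8,"x": 0,"y": 0,"z": -0.08,"yaw": 0},
  {"grip": 0.8,"x": 0,"y": 0,"z": -0.15,"yaw": 0},
  {"grip": 0.8,"x": 0,"y": 0,"z": -0.15,"yaw": 0},
  {"grip": 0.8,"x": 0,"y": 0,"z": -0.1,"yaw": 0},
])

```text
clock: 25.5
tcp_pos: [0.4875, -0.3905, 0.1808]
orientation: [0.002, 0.822, 0.57, 0.0]
contact_force: [0.5, -0.7, -2.5]
finger_gap: 0.207
grasp_force: 59.2
```

play_rows([
  {"grip": 0.8,"x": 0.154,"y": 0.028,"z": 0,"yaw": -0.081},
  {"grip": 0.8,"x": 0.153,"y": 0.034,"z": 0,"yaw": -0.081},
  {"grip": 0.8,"x": 0.152,"y": 0.04,"z": 0,"yaw": -0.081},
  {"grip": 0.8,"x": 0.15,"y": 0.047,"z": 0,"yaw": -0.081},
  {"grip": 0.8,"x": 0.148,"y": 0.053,"z": 0,"yaw": -0.081},
  {"grip": 0.8,"x": 0.146,"y": 0.059,"z": 0,"yaw": -0.081},
  {"grip": 0.8,"x": 0.143,"y": 0.064,"z": 0,"yaw": -0.081},
  {"grip": 0.8,"x": 0.14,"y": 0.07,"z": 0,"yaw": -0.081},
])

```text
clock: 26.17
tcp_pos: [0.6479, -0.1182, 0.1776]
orientation: [0.0, 0.718, 0.696, 0.0]
contact_force: [1.3, -0.7, -3.0]
finger_gap: 0.202
grasp_force: 59.1
```

play_rows([
  {"grip": 0.8,"x": 0.137,"y": 0.076,"z": 0,"yaw": -0.081},
  {"grip": 0.8,"x": 0,"y": 0,"z": 0,"yaw": 0},
  {"grip": 0.8,"x": 0,"y": 0,"z": 0,"yaw": 0},
  {"grip": 0.8,"x": 0,"y": 0,"z": 0,"yaw": 0},
  {"grip": 0.8,"x": 0,"y": 0,"z": 0,"yaw": 0},
  {"grip": 0.8,"x": 0,"y": 0,"z": 0,"yaw": 0},
])

```text
clock: 26.67
tcp_pos: [0.6668, -0.0877, 0.1772]
orientation: [-0.0, 0.705, 0.709, -0.0]
contact_force: [0.7, -0.2, -2.3]
finger_gap: 0.197
grasp_force: 59.2
```

```bash
python3 - <<'E'
from h import *
s,r=st(); print(s['clock'],s['tcp_pos'].round(4),np.degrees(np.arctan2(r[1,0],r[0,0])),s['finger_gap'],s['grasp_force'])
b=camera('top'); cv2.imwrite('pics/t15.png',b)
a=camera('wrist'); cv2.imwrite('pics/w15.png',a); P=camera_params('wrist'); h=cv2.cvtColor(a,cv2.COLOR_BGR2HSV)
m=(h[...,0]>10)&(h[...,0]<32)&(h[...,1]>40)&(h[...,2]>120)
u,v=proj('wrist',s['tcp_pos']-[0,0,.03],P).astype(int); print(u,v)
print('\n'.join(''.join('#' if c else '.' for c in l) for l in m[v-60:v+60:6,u-60:u+60:2]))
E
```

```text
26.6667 [ 0.6668 -0.0877  0.1772] 90.29799690966519 0.19719525397297014 59.233238697052
314 244
################################################............
#################################################...........
#........#########################################..........
#.........#######################################...........
###....##########################################...........
#################################################...........
#################################################...........
#######.......###################################...........
#######.......###################################...........
################....#######################....##...........
##########...........#####################..................
########.............#####################..................
#######..............#####################..................
######...............#####################..................
###..................#####################..................
#....................#####################..................
......................###################...................
......................###################...................
......................####################..................
......................####################..................
```

play_rows([
  {"grip": 0.8,"x": 0.005,"y": 0.014,"z": 0.08,"yaw": 0},
  {"grip": 0.8,"x": 0,"y": 0,"z": 0.12,"yaw": 0},
  {"grip": 0.8,"x": 0,"y": 0,"z": 0.12,"yaw": 0},
  {"grip": 0.8,"x": 0,"y": 0,"z": 0.07,"yaw": 0},
  {"grip": 0.8,"x": 0,"y": 0,"z": 0,"yaw": 0},
  {"grip": 0.8,"x": 0,"y": 0,"z": 0,"yaw": 0},
  {"grip": 0.8,"x": 0,"y": 0,"z": 0,"yaw": 0},
])

```text
clock: 27.35
tcp_pos: [0.6718, -0.0858, 0.0808]
orientation: [0.001, 0.705, 0.709, 0.0]
contact_force: [0.1, -0.4, -1.5]
finger_gap: 0.199
grasp_force: 59.7
```

play_rows([
  {"grip": 0.8,"x": 0,"y": 0,"z": 0.006,"yaw": 0},
  {"grip": 0.8,"x": 0,"y": 0,"z": 0,"yaw": 0},
])

```text
clock: 27.52
tcp_pos: [0.6719, -0.0855, 0.0794]
orientation: [0.001, 0.705, 0.709, 0.001]
contact_force: [0.9, 0.5, -2.9]
finger_gap: 0.198
grasp_force: 59.7
```

play_rows([
  {"grip": 0.8,"x": 0,"y": 0,"z": 0.01,"yaw": 0},
  {"grip": 0.8,"x": 0,"y": 0,"z": 0,"yaw": 0},
  {"grip": 0.8,"x": 0,"y": 0,"z": 0,"yaw": 0},
])

```text
clock: 27.77
tcp_pos: [0.671, -0.0851, 0.0757]
orientation: [-0.0, 0.705, 0.71, 0.0]
contact_force: [-0.1, -0.0, -3.3]
finger_gap: 0.196
grasp_force: 59.7
```

play_rows([
  {"grip": 0.8,"x": 0,"y": 0,"z": 0.006,"yaw": 0},
  {"grip": 0.8,"x": 0,"y": 0,"z": 0,"yaw": 0},
  {"grip": 0.8,"x": 0,"y": 0,"z": 0,"yaw": 0},
])

```text
clock: 28.02
tcp_pos: [0.6712, -0.0851, 0.0742]
orientation: [0.0, 0.705, 0.71, 0.0]
contact_force: [0.9, -0.5, -2.7]
finger_gap: 0.2
grasp_force: 59.8
```

play_rows([
  {"grip": 0.8,"x": 0,"y": -0.03,"z": 0,"yaw": 0},
  {"grip": 0.8,"x": 0,"y": -0.05,"z": 0,"yaw": 0},
  {"grip": 0.8,"x": 0,"y": -0.05,"z": 0,"yaw": 0},
  {"grip": 0.8,"x": 0,"y": -0.05,"z": 0,"yaw": 0},
  {"grip": 0.8,"x": 0,"y": -0.05,"z": 0,"yaw": 0},
  {"grip": 0.8,"x": 0,"y": -0.05,"z": 0,"yaw": 0},
])

```text
clock: 28.52
tcp_pos: [0.5999, -0.0856, 0.0741]
orientation: [-0.0, 0.705, 0.71, -0.0]
contact_force: [-0.4, -0.0, -1.5]
finger_gap: 0.204
grasp_force: 59.8
```

```bash
cat > c.py <<'E'
from h import *
s,r=st(); P=camera_params('wrist'); a=camera('wrist'); b=camera('top'); t=int(s['clock']*10); cv2.imwrite(f'pics/tt{t}.png',b); cv2.imwrite(f'pics/ww{t}.png',a)
print(s['clock'].__round__(2),s['tcp_pos'].round(4),np.degrees(np.arctan2(r[1,0],r[0,0])).round(2),'gap',s['finger_gap'],s['contact_force'].round(1))
for n,i in (('top',b),('wrist',a)):
    h=cv2.cvtColor(i,cv2.COLOR_BGR2HSV); m=((h[...,0]<6)|(h[...,0]>174))&(h[...,1]>180)&(h[...,2]>(110 if n=='top' else 130))
    roi=np.ones(m.shape,bool)
    if n=='top': roi[:]=0; roi[170:310,262:378]=1
    for ar,c,q in blobs(m&roi,5 if n=='top' else 25):
        X=cast(n,c,.022,P if n=='wrist' else None); Y=cast(n,c,.007,P if n=='wrist' else None)
        if .38<X[0]<.7 and -.3<X[1]<0: print(n,ar,'board',X[:2].round(4),'tray',Y[:2].round(4))
E
python3 c.py
```

```text
28.52 [ 0.5999 -0.0856  0.0741] 90.41 gap 0.20406515631759778 [-0.4 -0.  -1.5]
top 26 board [ 0.6276 -0.1273] tray [ 0.6314 -0.1268]
top 29 board [ 0.6295 -0.1545] tray [ 0.6333 -0.1545]
top 32 board [ 0.6184 -0.2078] tray [ 0.622  -0.2087]
top 42 board [ 0.5689 -0.0968] tray [ 0.5717 -0.0959]
wrist 250 board [ 0.5743 -0.0728] tray [ 0.5721 -0.0775]
wrist 176 board [ 0.5713 -0.0959] tray [ 0.5688 -0.1026]
```

play_rows([
  {"grip": 0.8,"x": 0,"y": -0.05,"z": 0,"yaw": 0},
  {"grip": 0.8,"x": 0,"y": -0.05,"z": 0,"yaw": 0},
  {"grip": 0.8,"x": 0,"y": -0.05,"z": 0,"yaw": 0},
  {"grip": 0.8,"x": 0,"y": -0.05,"z": 0,"yaw": 0},
  {"grip": 0.8,"x": 0,"y": -0.05,"z": 0,"yaw": 0},
  {"grip": 0.8,"x": 0,"y": -0.05,"z": 0,"yaw": 0},
  {"grip": 0.8,"x": 0,"y": -0.05,"z": 0,"yaw": 0},
  {"grip": 0.8,"x": 0,"y": -0.05,"z": 0,"yaw": 0},
])

```text
clock: 29.28
tcp_pos: [0.5011, -0.0864, 0.0741]
orientation: [0.0, 0.705, 0.71, 0.0]
contact_force: [0.5, -0.1, -1.6]
finger_gap: 0.203
grasp_force: 59.8
```

play_rows([
  {"grip": 0.8,"x": 0,"y": -0.05,"z": 0,"yaw": 0},
  {"grip": 0.8,"x": 0,"y": -0.05,"z": 0,"yaw": 0},
  {"grip": 0.8,"x": 0,"y": -0.036,"z": 0,"yaw": 0},
  {"grip": 0.8,"x": 0,"y": 0,"z": 0,"yaw": 0},
  {"grip": 0.8,"x": 0,"y": 0,"z": 0,"yaw": 0},
])

```text
clock: 29.7
tcp_pos: [0.4675, -0.0867, 0.0743]
orientation: [0.0, 0.705, 0.709, 0.0]
contact_force: [-0.1, 0.1, -2.9]
finger_gap: 0.199
grasp_force: 59.8
```

```bash
python3 c.py
```

```text
29.7 [ 0.4675 -0.0867  0.0743] 90.38 gap 0.19914253965623824 [-0.1  0.1 -2.9]
top 27 board [ 0.6278 -0.1274] tray [ 0.6316 -0.127 ]
top 29 board [ 0.6295 -0.1545] tray [ 0.6333 -0.1545]
top 33 board [ 0.6185 -0.2076] tray [ 0.6222 -0.2085]
wrist 102 board [ 0.4364 -0.0685] tray [ 0.4337 -0.0728]
wrist 117 board [ 0.4357 -0.0856] tray [ 0.433  -0.0914]
wrist 83 board [ 0.6246 -0.1265] tray [ 0.6381 -0.1358]
wrist 81 board [ 0.6265 -0.1533] tray [ 0.6402 -0.1649]
```

play_rows([
  {"grip": 0.8,"x": 0,"y": 0,"z": -0.07,"yaw": 0},
  {"grip": 0.8,"x": 0,"y": 0,"z": -0.07,"yaw": 0},
  {"grip": 0.8,"x": -0.03,"y": 0.08,"z": 0,"yaw": 0},
  {"grip": 0.8,"x": -0.05,"y": 0.14,"z": 0,"yaw": 0},
  {"grip": 0.8,"x": -0.05,"y": 0.15,"z": 0,"yaw": 0},
  {"grip": 0.8,"x": -0.05,"y": 0.15,"z": 0,"yaw": 0},
  {"grip": 0.8,"x": -0.037,"y": 0.15,"z": 0,"yaw": 0},
  {"grip": 0.8,"x": 0,"y": 0.14,"z": 0,"yaw": 0},
])

```text
clock: 30.47
tcp_pos: [0.673, -0.1415, 0.109]
orientation: [0.001, 0.705, 0.709, 0.0]
contact_force: [-0.1, -0.9, -2.0]
finger_gap: 0.2
grasp_force: 59.7
```

play_rows([
  {"grip": 0.8,"x": 0,"y": 0.006,"z": 0,"yaw": 0},
  {"grip": 0.8,"x": 0,"y": 0,"z": 0,"yaw": 0},
  {"grip": 0.8,"x": 0,"y": 0,"z": 0,"yaw": 0},
  {"grip": 0.8,"x": 0,"y": 0,"z": 0.06,"yaw": 0},
  {"grip": 0.8,"x": 0,"y": 0,"z": 0.06,"yaw": 0},
  {"grip": 0.8,"x": 0,"y": 0,"z": 0.02,"yaw": 0},
  {"grip": 0.8,"x": 0,"y": 0,"z": 0,"yaw": 0},
  {"grip": 0.8,"x": 0,"y": 0,"z": 0,"yaw": 0},
])

```text
clock: 31.13
tcp_pos: [0.67, -0.139, 0.0741]
orientation: [-0.001, 0.705, 0.71, -0.0]
contact_force: [1.1, 0.4, -2.0]
finger_gap: 0.203
grasp_force: 60.6
```

```bash
python3 c.py
```

```text
31.13 [ 0.67   -0.139   0.0741] 90.4 gap 0.20315571012302236 [ 1.1  0.4 -2. ]
top 28 board [ 0.6294 -0.1547] tray [ 0.6332 -0.1547]
top 32 board [ 0.6184 -0.2078] tray [ 0.622  -0.2087]
top 49 board [ 0.4325 -0.0782] tray [ 0.4332 -0.077 ]
top 58 board [ 0.4318 -0.0966] tray [ 0.4325 -0.0956]
wrist 154 board [ 0.4504 -0.0768] tray [ 0.4314 -0.0772]
wrist 169 board [ 0.4507 -0.0944] tray [ 0.4317 -0.0964]
wrist 277 board [ 0.6276 -0.1276] tray [ 0.6239 -0.1324]
wrist 243 board [ 0.6297 -0.1542] tray [ 0.6262 -0.1613]
```

Both first chips are in the tray. Second stroke.

play_rows([
  {"grip": 0.8,"x": -0.004,"y": -0.03,"z": 0,"yaw": 0},
  {"grip": 0.8,"x": 0,"y": -0.05,"z": 0,"yaw": 0},
  {"grip": 0.8,"x": 0,"y": -0.05,"z": 0,"yaw": 0},
  {"grip": 0.8,"x": 0,"y": -0.05,"z": 0,"yaw": 0},
  {"grip": 0.8,"x": 0,"y": -0.05,"z": 0,"yaw": 0},
  {"grip": 0.8,"x": 0,"y": -0.05,"z": 0,"yaw": 0},
  {"grip": 0.8,"x": 0,"y": -0.05,"z": 0,"yaw": 0},
  {"grip": 0.8,"x": 0,"y": -0.05,"z": 0,"yaw": 0},
])

```text
clock: 31.9
tcp_pos: [0.575, -0.141, 0.0742]
orientation: [-0.0, 0.705, 0.71, -0.0]
contact_force: [1.0, -0.5, -2.0]
finger_gap: 0.199
grasp_force: 60.7
```

play_rows([
  {"grip": 0.8,"x": 0,"y": -0.05,"z": 0,"yaw": 0},
  {"grip": 0.8,"x": 0,"y": -0.05,"z": 0,"yaw": 0},
  {"grip": 0.8,"x": 0,"y": -0.05,"z": 0,"yaw": 0},
  {"grip": 0.8,"x": 0,"y": -0.05,"z": 0,"yaw": 0},
  {"grip": 0.8,"x": 0,"y": -0.05,"z": 0,"yaw": 0},
  {"grip": 0.8,"x": 0,"y": -0.05,"z": 0,"yaw": 0},
  {"grip": 0.8,"x": 0,"y": -0.05,"z": 0,"yaw": 0},
  {"grip": 0.8,"x": 0,"y": -0.05,"z": 0,"yaw": 0},
])

```text
clock: 32.57
tcp_pos: [0.4751, -0.1417, 0.0743]
orientation: [-0.0, 0.705, 0.71, -0.0]
contact_force: [-0.5, 0.3, -2.4]
finger_gap: 0.2
grasp_force: 60.6
```

play_rows([
  {"grip": 0.8,"x": 0,"y": -0.036,"z": 0,"yaw": 0},
  {"grip": 0.8,"x": 0,"y": 0,"z": 0,"yaw": 0},
  {"grip": 0.8,"x": 0,"y": 0,"z": 0,"yaw": 0},
])

```text
clock: 32.82
tcp_pos: [0.4671, -0.1419, 0.0742]
orientation: [0.0, 0.705, 0.709, 0.0]
contact_force: [0.1, -0.1, -2.3]
finger_gap: 0.202
grasp_force: 60.7
```

```bash
python3 c.py
```

```text
32.82 [ 0.4671 -0.1419  0.0742] 90.37 gap 0.20183558795568327 [ 0.1 -0.1 -2.3]
top 33 board [ 0.6185 -0.2076] tray [ 0.6222 -0.2085]
top 37 board [ 0.4314 -0.0778] tray [ 0.432  -0.0766]
top 53 board [ 0.4312 -0.0969] tray [ 0.4318 -0.0959]
top 6 board [ 0.4279 -0.1557] tray [ 0.4285 -0.1557]
wrist 357 board [ 0.4362 -0.0765] tray [ 0.4335 -0.0767]
wrist 218 board [ 0.4378 -0.092 ] tray [ 0.4352 -0.0935]
wrist 97 board [ 0.4366 -0.1275] tray [ 0.4339 -0.1321]
wrist 118 board [ 0.4353 -0.1427] tray [ 0.4325 -0.1486]
wrist 105 board [ 0.6164 -0.2067] tray [ 0.6292 -0.2181]
```

play_rows([
  {"grip": 0.8,"x": 0,"y": 0,"z": -0.07,"yaw": 0},
  {"grip": 0.8,"x": 0,"y": 0,"z": -0.07,"yaw": 0},
  {"grip": 0.8,"x": -0.04,"y": 0.08,"z": 0,"yaw": 0},
  {"grip": 0.8,"x": -0.06,"y": 0.14,"z": 0,"yaw": 0},
  {"grip": 0.8,"x": -0.06,"y": 0.15,"z": 0,"yaw": 0},
  {"grip": 0.8,"x": -0.06,"y": 0.15,"z": 0,"yaw": 0},
  {"grip": 0.8,"x": -0.043,"y": 0.15,"z": 0,"yaw": 0},
  {"grip": 0.8,"x": 0,"y": 0.11,"z": 0,"yaw": 0},
])

```text
clock: 33.58
tcp_pos: [0.6676, -0.2089, 0.1094]
orientation: [0.002, 0.705, 0.709, 0.001]
contact_force: [0.8, -0.5, -2.2]
finger_gap: 0.199
grasp_force: 60.7
```

play_rows([
  {"grip": 0.8,"x": 0,"y": 0.006,"z": 0,"yaw": 0},
  {"grip": 0.8,"x": 0,"y": 0,"z": 0,"yaw": 0},
  {"grip": 0.8,"x": 0,"y": 0,"z": 0,"yaw": 0},
  {"grip": 0.8,"x": 0,"y": 0,"z": 0.06,"yaw": 0},
  {"grip": 0.8,"x": 0,"y": 0,"z": 0.06,"yaw": 0},
  {"grip": 0.8,"x": 0,"y": 0,"z": 0.02,"yaw": 0},
  {"grip": 0.8,"x": 0,"y": 0,"z": 0,"yaw": 0},
  {"grip": 0.8,"x": 0,"y": 0,"z": 0,"yaw": 0},
])

```text
clock: 34.25
tcp_pos: [0.6632, -0.2059, 0.0742]
orientation: [-0.001, 0.705, 0.71, -0.0]
contact_force: [0.3, -0.3, -2.2]
finger_gap: 0.202
grasp_force: 61.1
```

```bash
python3 c.py
```

```text
34.25 [ 0.6632 -0.2059  0.0742] 90.4 gap 0.2020955024196469 [ 0.3 -0.3 -2.2]
wrist 158 board [ 0.45  -0.082] tray [ 0.4315 -0.0772]
wrist 177 board [ 0.45   -0.0998] tray [ 0.4315 -0.0964]
wrist 146 board [ 0.4509 -0.1367] tray [ 0.4325 -0.1365]
wrist 145 board [ 0.4501 -0.1513] tray [ 0.4316 -0.1524]
wrist 415 board [ 0.6188 -0.2086] tray [ 0.6149 -0.2147]
```

Four chips in the tray; third stroke for the last.

play_rows([
  {"grip": 0.8,"x": -0.006,"y": -0.03,"z": 0,"yaw": 0},
  {"grip": 0.8,"x": 0,"y": -0.05,"z": 0,"yaw": 0},
  {"grip": 0.8,"x": 0,"y": -0.05,"z": 0,"yaw": 0},
  {"grip": 0.8,"x": 0,"y": -0.05,"z": 0,"yaw": 0},
  {"grip": 0.8,"x": 0,"y": -0.05,"z": 0,"yaw": 0},
  {"grip": 0.8,"x": 0,"y": -0.05,"z": 0,"yaw": 0},
  {"grip": 0.8,"x": 0,"y": -0.05,"z": 0,"yaw": 0},
  {"grip": 0.8,"x": 0,"y": -0.05,"z": 0,"yaw": 0},
])

```text
clock: 35.02
tcp_pos: [0.5681, -0.2084, 0.0742]
orientation: [-0.0, 0.705, 0.71, -0.0]
contact_force: [-0.7, 0.5, -1.8]
finger_gap: 0.2
grasp_force: 61.3
```

play_rows([
  {"grip": 0.8,"x": 0,"y": -0.05,"z": 0,"yaw": 0},
  {"grip": 0.8,"x": 0,"y": -0.05,"z": 0,"yaw": 0},
  {"grip": 0.8,"x": 0,"y": -0.05,"z": 0,"yaw": 0},
  {"grip": 0.8,"x": 0,"y": -0.05,"z": 0,"yaw": 0},
  {"grip": 0.8,"x": 0,"y": -0.05,"z": 0,"yaw": 0},
  {"grip": 0.8,"x": 0,"y": -0.05,"z": 0,"yaw": 0},
  {"grip": 0.8,"x": 0,"y": -0.05,"z": 0,"yaw": 0},
  {"grip": 0.8,"x": 0,"y": -0.05,"z": 0,"yaw": 0},
])

```text
clock: 35.68
tcp_pos: [0.474, -0.2102, 0.0755]
orientation: [0.005, 0.705, 0.709, 0.003]
contact_force: [29.8, 9.1, -3.2]
finger_gap: 0.2
grasp_force: 67.7
```

play_rows([
  {"grip": 0.8,"x": 0,"y": -0.01,"z": 0,"yaw": 0},
  {"grip": 0.8,"x": 0,"y": 0,"z": 0,"yaw": 0},
  {"grip": 0.8,"x": 0,"y": 0,"z": 0,"yaw": 0},
  {"grip": 0.8,"x": 0,"y": 0,"z": -0.1,"yaw": 0},
  {"grip": 0.8,"x": 0,"y": 0,"z": -0.16,"yaw": 0},
  {"grip": 0.8,"x": 0,"y": 0,"z": -0.1,"yaw": 0},
  {"grip": 0.8,"x": 0,"y": 0,"z": 0,"yaw": 0},
])

```text
clock: 36.27
tcp_pos: [0.4695, -0.2109, 0.1693]
orientation: [0.005, 0.705, 0.71, 0.001]
contact_force: [0.9, -0.3, -2.5]
finger_gap: 0.201
grasp_force: 61.0
```

```bash
python3 c.py; python3 - <<'E'
from h import *
# pad centre from outline corners: fresh top picture (scraper absent)
b=camera('top'); cv2.imwrite('pics/t16.png',b)
g=cv2.cvtColor(b,cv2.COLOR_BGR2HSV); m=(g[...,2]<60); roi=np.zeros(m.shape,bool); roi[235:298,402:475]=1
for ar,c,q in blobs(m&roi,200):
    print(ar,c.round(1),q, [cast('top',p,.003)[:2].round(4).tolist() for p in cv2.boxPoints(q)],cast('top',q[0],.003).round(4))
E
```

```text
36.27 [ 0.4695 -0.2109  0.1693] 90.41 gap 0.20126228399799734 [ 0.9 -0.3 -2.5]
top 37 board [ 0.4319 -0.0964] tray [ 0.4325 -0.0954]
top 42 board [ 0.4328 -0.1373] tray [ 0.4335 -0.137 ]
top 50 board [ 0.4321 -0.1518] tray [ 0.4327 -0.1518]
top 26 board [ 0.4325 -0.2051] tray [ 0.4331 -0.2059]
wrist 159 board [ 0.4349 -0.0801] tray [ 0.433  -0.0766]
wrist 200 board [ 0.4345 -0.0985] tray [ 0.4326 -0.096 ]
wrist 108 board [ 0.436  -0.1347] tray [ 0.4341 -0.1343]
wrist 53 board [ 0.4344 -0.1487] tray [ 0.4324 -0.1491]
wrist 71 board [ 0.4345 -0.2028] tray [ 0.4325 -0.2062]
828 [415.6 271. ] ((415.1484069824219, 262.9266357421875), (22.736278533935547, 72.7967529296875), 25.820993423461914) [[0.4302, -0.2857], [0.5704, -0.3533], [0.5506, -0.3966], [0.4117, -0.3279]] [ 0.4895 -0.3403  0.003 ]
312 [452.8 276.6] ((453.6896057128906, 276.2758483886719), (16.71257972717285, 21.540658950805664), 21.801410675048828) [[0.4496, -0.3954], [0.4917, -0.4133], [0.4799, -0.4453], [0.4382, -0.4272]] [ 0.4647 -0.4203  0.003 ]
```

All five chips now agree between both cameras at tray-floor height, x≈0.433 (tray spans 0.404–0.459). Now measure the pad centre and take the scraper back.

```bash
python3 - <<'E'
from h import *
b=cv2.imread('pics/t13.png'); g=cv2.cvtColor(b,cv2.COLOR_BGR2HSV); roi=np.zeros(b.shape[:2],bool); roi[238:296,402:474]=1
m=(g[...,1]<75)&(g[...,2]>85)&roi
print('\n'.join(''.join('#' if c else '.' for c in l) for l in m[238:296:2,402:474]))
bl=blobs(m,8); pts=np.argwhere(m)[:,::-1].astype(np.float32); W=np.array([cast('top',p,.003)[:2] for p in pts],np.float32)
q=cv2.minAreaRect(W); print(q)
plan(x=.4865,y=-.388,z=.17,phi=75.8,grip=.8)
E
```

```text
........................................................................
............##..........................................................
...........##########...................................................
..........###......#########............................................
.........####.............#########.....................................
........#####...................##########..............................
........####............................#######.........................
........####..................................#.....#####...............
.......####...........................................##########........
........###..................................................######.....
................................................................###.....
...............................................................####.....
...............................................................##.......
........................................................................
........................................................................
.....
[... 808 characters left out ...]
......................................###########.............
.......................................................####.............
........................................................................
((0.4856339693069458, -0.38431769609451294), (0.12295404076576233, 0.08230031281709671), 75.58304595947266)
5 rows; pos [ 0.4661 -0.2088  0.1637] head 90.39
[{"grip": 0.8, "x": -0.143, "y": 0.015, "z": -0.005, "yaw": 0.102}, {"grip": 0.8, "x": -0.143, "y": 0.023, "z": -0.005, "yaw": 0.102}, {"grip": 0.8, "x": -0.141, "y": 0.03, "z": -0.005, "yaw": 0.102}, {"grip": 0.8, "x": -0.139, "y": 0.037, "z": -0.005, "yaw": 0.102}, {"grip": 0.8, "x": -0.137, "y": 0.044, "z": -0.005, "yaw": 0.102}]
```

play_rows([
  {"grip": 0.8,"x": -0.1,"y": 0.01,"z": 0,"yaw": 0.102},
  {"grip": 0.8,"x": -0.15,"y": 0.024,"z": 0,"yaw": 0.102},
  {"grip": 0.8,"x": -0.15,"y": 0.03,"z": 0,"yaw": 0.102},
  {"grip": 0.8,"x": -0.15,"y": 0.037,"z": 0,"yaw": 0.102},
  {"grip": 0.8,"x": -0.14,"y": 0.044,"z": 0,"yaw": 0.102},
  {"grip": 0.8,"x": 0,"y": 0,"z": 0,"yaw": 0},
  {"grip": 0.8,"x": 0,"y": 0,"z": 0,"yaw": 0},
  {"grip": 0.8,"x": 0,"y": 0,"z": 0,"yaw": 0},
])

```text
clock: 37.08
tcp_pos: [0.4839, -0.3835, 0.1616]
orientation: [-0.003, 0.789, 0.614, -0.0]
contact_force: [-0.6, 0.8, -2.5]
finger_gap: 0.205
grasp_force: 61.1
```

```bash
python3 - <<'E'
from h import *
plan(x=.4856,y=-.3843,z=.066,phi=75.6,grip=.8)
s,r=st(); P=camera_params('wrist'); a=camera('wrist'); cv2.imwrite('pics/w17.png',a)
t=s['tcp_pos']; h=cv2.cvtColor(a,cv2.COLOR_BGR2HSV); m=(h[...,0]>10)&(h[...,0]<32)&(h[...,1]>40)&(h[...,2]>100)
for n,q in (('base+x edge',(.03,0,.036)),('corner+y',(.03,.019,.036)),('corner-y',(.03,-.019,.036))): print(n,proj('wrist',t+r@np.array(q),P).round(0))
print('\n'.join(str(v)+' '+''.join('#' if c else '.' for c in l) for v,l in zip(range(190,290,4),m[190:290:4,260:380:2])))
E
```

```text
3 rows; pos [ 0.4839 -0.3835  0.1616] head 75.76
[{"grip": 0.8, "x": -0.001, "y": 0.002, "z": 0.128, "yaw": 0.002}, {"grip": 0.8, "x": -0.001, "y": 0.002, "z": 0.128, "yaw": 0.002}, {"grip": 0.8, "x": -0.001, "y": 0.002, "z": 0.128, "yaw": 0.002}]
base+x edge [315. 187.]
corner+y [351. 187.]
corner-y [279. 187.]
190 .......########################################.............
194 .....##########################################......#......
198 ....######.####################################.............
202 ...######..####################################.......#....#
206 ..######...####################################...#######...
210 .######....#################################################
214 ######.....#################################################
218 #####......######################################.##########
222 ####........###################################........#####
226 ##..........###################################..........###
230 #...........##################################............##
234 ............##################################............##
238 ............#....#######################....##............##
242 .................#######################.....#...........###
246 ..................######################...............#####
250 ..................#####################..............#######
254 ..................#####################..............#######
258 ..................#####################...............####..
262 ..................#####################.....................
266 ..................#####################.................#...
270 ..................#####################.....................
274 ..................#####################.....................
278 ..................#####################.....................
282 ...................####################.....................
286 ...................###################......................
```

play_rows([
  {"grip": 0.8,"x": 0,"y": 0,"z": 0.1,"yaw": 0},
  {"grip": 0.8,"x": 0,"y": 0,"z": 0.12,"yaw": 0},
  {"grip": 0.8,"x": 0,"y": 0,"z": 0.12,"yaw": 0},
  {"grip": 0.8,"x": 0,"y": 0,"z": 0.05,"yaw": 0},
  {"grip": 0.8,"x": 0,"y": 0,"z": 0,"yaw": 0},
  {"grip": 0.8,"x": 0,"y": 0,"z": 0,"yaw": 0},
  {"grip": 0.8,"x": 0,"y": 0,"z": 0,"yaw": 0},
])

```text
clock: 37.72
tcp_pos: [0.4864, -0.3851, 0.068]
orientation: [0.001, 0.789, 0.614, 0.0]
contact_force: [0.5, 0.8, -1.8]
finger_gap: 0.201
grasp_force: 61.0
```

```bash
python3 - <<'E'
from h import *
a=cv2.imread('pics/w17.png'); h=cv2.cvtColor(a,cv2.COLOR_BGR2HSV); print([(v,h[v,300:330].mean(0).round(0).tolist()) for v in range(170,204,3)])
plan(x=.4856,y=-.3843,z=.0592,phi=75.6,grip=.8)
E
```

```text
[(170, [26.0, 21.0, 55.0]), (173, [15.0, 22.0, 56.0]), (176, [21.0, 24.0, 55.0]), (179, [16.0, 26.0, 71.0]), (182, [16.0, 84.0, 129.0]), (185, [17.0, 115.0, 139.0]), (188, [17.0, 116.0, 166.0]), (191, [17.0, 117.0, 181.0]), (194, [17.0, 117.0, 185.0]), (197, [17.0, 117.0, 185.0]), (200, [17.0, 117.0, 185.0]), (203, [17.0, 116.0, 156.0])]
1 rows; pos [ 0.4864 -0.3851  0.068 ] head 75.83
[{"grip": 0.8, "x": 0.002, "y": -0.004, "z": 0.035, "yaw": 0.008}]
```

play_rows([
  {"grip": 0.8,"x": 0.002,"y": -0.004,"z": 0.026,"yaw": 0.008},
  {"grip": 0.8,"x": 0,"y": 0,"z": 0,"yaw": 0},
  {"grip": 0.8,"x": 0,"y": 0,"z": 0,"yaw": 0},
  {"grip": 0.8,"x": 0,"y": 0,"z": 0,"yaw": 0},
])

```text
clock: 38.05
tcp_pos: [0.4848, -0.3842, 0.0606]
orientation: [0.0, 0.79, 0.613, 0.0]
contact_force: [-0.2, 0.5, -2.4]
finger_gap: 0.196
grasp_force: 61.0
```

play_rows([
  {"grip": 0.8,"x": 0,"y": 0,"z": 0.006,"yaw": 0},
  {"grip": 0.8,"x": 0,"y": 0,"z": 0,"yaw": 0},
  {"grip": 0.8,"x": 0,"y": 0,"z": 0,"yaw": 0},
])

```text
clock: 38.3
tcp_pos: [0.485, -0.3844, 0.0591]
orientation: [0.001, 0.79, 0.613, 0.0]
contact_force: [-0.3, 1.6, 3.0]
finger_gap: 0.2
grasp_force: 61.5
```

play_rows([
  {"grip": 0.55,"x": 0,"y": 0,"z": 0,"yaw": 0},
  {"grip": 0.4,"x": 0,"y": 0,"z": 0,"yaw": 0},
  {"grip": 0.1,"x": 0,"y": 0,"z": 0,"yaw": 0},
  {"grip": 0.1,"x": 0,"y": 0,"z": -0.06,"yaw": 0},
  {"grip": 0.1,"x": 0,"y": 0,"z": -0.16,"yaw": 0},
  {"grip": 0.1,"x": 0,"y": 0,"z": -0.16,"yaw": 0},
  {"grip": 0.1,"x": 0,"y": 0,"z": -0.16,"yaw": 0},
  {"grip": 0.1,"x": 0,"y": 0,"z": -0.16,"yaw": 0},
])

```text
clock: 38.97
tcp_pos: [0.4843, -0.3837, 0.2352]
orientation: [-0.0, 0.79, 0.613, -0.0]
contact_force: [1.6, -1.4, -0.3]
finger_gap: 0.45
grasp_force: 0.0
```

play_rows([
  {"grip": 0.1,"x": 0.12,"y": 0.1,"z": 0,"yaw": 0},
  {"grip": 0.1,"x": 0.12,"y": 0.1,"z": 0,"yaw": 0},
  {"grip": 0.1,"x": 0.12,"y": 0.1,"z": 0,"yaw": 0},
  {"grip": 0.1,"x": 0.12,"y": 0.1,"z": 0,"yaw": 0},
  {"grip": 0.1,"x": 0.12,"y": 0.1,"z": 0,"yaw": 0},
  {"grip": 0.1,"x": 0.12,"y": 0.1,"z": 0,"yaw": 0},
  {"grip": 0.1,"x": 0,"y": 0,"z": 0,"yaw": 0},
  {"grip": 0.1,"x": 0,"y": 0,"z": 0,"yaw": 0},
])

```text
clock: 39.63
tcp_pos: [0.6761, -0.2453, 0.2329]
orientation: [-0.0, 0.789, 0.614, -0.0]
contact_force: [-0.3, -0.3, -0.7]
finger_gap: 0.455
grasp_force: 0.0
```

```bash
python3 c.py; python3 - <<'E'
from h import *
b=camera('top'); cv2.imwrite('pics/t18.png',b); a=camera('scene'); cv2.imwrite('pics/s18.png',a)
g=cv2.cvtColor(b,cv2.COLOR_BGR2HSV); m=(g[...,0]>10)&(g[...,0]<32)&(g[...,1]>60)&(g[...,2]>85)
print('\n'.join(''.join('#' if c else '.' for c in l) for l in m[238:296:2,402:480]))
for X in ((.485,-.3844,.067),(.485,-.3844,.023)): print(proj('top',X).round(1))
r=R.from_euler('z',75.8-90,degrees=True).as_matrix()
for q in ((.019,.03,.02),(.019,-.03,.02),(-.019,.03,.02),(-.019,-.03,.02)): print(q,(proj('top',np.array([.485,-.3844,.003])+r@np.array(q))-[402,238]).round(0))
# cup / seal still as in s13?
p=cv2.imread('pics/s13.png'); d=cv2.absdiff(a,p).max(2)
for n,(y0,y1,x0,x1) in {'cup':(225,305,290,335),'seal':(220,262,262,283)}.items(): print(n,d[y0:y1,x0:x1].mean(),(d[y0:y1,x0:x1]>40).sum())
E
```

```text
39.63 [ 0.6761 -0.2453  0.2329] 75.76 gap 0.45517995249881166 [-0.3 -0.3 -0.7]
wrist 83 board [ 0.4431 -0.0816] tray [ 0.4318 -0.0772]
wrist 93 board [ 0.4434 -0.0999] tray [ 0.4321 -0.0963]
wrist 78 board [ 0.4442 -0.1382] tray [ 0.4329 -0.1364]
wrist 82 board [ 0.443  -0.1535] tray [ 0.4317 -0.1523]
wrist 94 board [ 0.4435 -0.2092] tray [ 0.4322 -0.2105]
........................#######################..#................####.....##.
.....................#####..#....#############........############.#..........
....................#...........##..#####..###...#####################.......#
......................................###.#...##########################.#....
.........................................################################.....
#.............................................#########....#.#...##########...
###............................................#######.............#########..
#####....................###..................#######...........#.#.########..
#######.................###########............######...............########..
..######...............#######
[... 1056 characters left out ...]
.......#...#......#
..............#######.......#######.............................#.##.......###
................#######.......########........................................
..................#######.......########.......................#..............
....................#######.......########....................#...............
.....................########.......########..................#...........#...
.......................########.......########................................
[444.1 262.9]
[438.6 265. ]
(0.019, 0.03, 0.02) [24. 14.]
(0.019, -0.03, 0.02) [53. 22.]
(-0.019, 0.03, 0.02) [20. 32.]
(-0.019, -0.03, 0.02) [49. 40.]
cup 7.2908333333333335 135
seal 33.141723356009074 309
```

```bash
python3 - <<'E'
from h import *
for f in ('s13','s18'):
    h=cv2.cvtColor(cv2.imread(f'pics/{f}.png'),cv2.COLOR_BGR2HSV); m=(h[...,0]>15)&(h[...,0]<35)&(h[...,2]>90)&(h[...,1]<175); roi=np.zeros(m.shape,bool); roi[215:268,255:290]=1
    print(f,[(a,c.round(1).tolist(),cv2.boundingRect(cv2.boxPoints(q))) for a,c,q in blobs(m&roi,40)])
    print('\n'.join(''.join('#' if c else '.' for c in l) for l in m[215:268:3,255:290]))
h=cv2.cvtColor(cv2.imread('pics/t18.png'),cv2.COLOR_BGR2HSV); m=(h[...,0]>15)&(h[...,0]<35)&(h[...,2]>120); roi=np.zeros(m.shape,bool); roi[180:210,222:246]=1
print([(a,c.round(1).tolist(),np.round(q[1],1)) for a,c,q in blobs(m&roi,20)], proj('top',(.61,.04,.06)).round(1))
# fountain pen dark strip above rim / ball bright, both images
for f in ('s13','s18'):
    g=cv2.imread(f'pics/{f}.png').max(2); print(f,[(v,np.where(g[v,300:345]<75)[0][[0,-1]].tolist() if (g[v,300:345]<75).any() else None) for v in range(222,256,6)])
E
```

```text
s13 [(np.int32(276), [273.8, 241.8], (268, 228, 12, 30))]
...................................
...................................
...................................
...................................
...................................
...............########............
..............###########..........
.............############..........
.............############..........
..............##########...........
................#######............
...............##########..........
...............##########..........
...............#########...........
...................#...............
...................................
...................................
...................................
s18 [(np.int32(275), [273.3, 242.4], (267, 229, 13, 29))]
...................................
...................................
...................................
...................................
...................................
...............#######.............
..............##########...........
............#############..........
............#############..........
.............###########...........
...............#######.............
...............########............
..............##########...........
..............##########...........
...................##..............
...................................
...................................
...................................
[] [234.2 194.5]
s13 [(222, None), (228, [17, 18]), (234, [15, 17]), (240, [12, 16]), (246, [11, 16]), (252, [9, 15])]
s18 [(222, None), (228, [17, 19]), (234, [15, 17]), (240, [12, 17]), (246, [11, 16]), (252, [9, 15])]
```

Seal upright, pens in the cup, chips in the tray, scraper on its pad: all verified and clear of the arm.

```bash
python3 -c "
from station import *
print(read_state()['clock'],finish_job())"
```

```text
the job is handed in; nothing more can be done
39.8333 None
```

The job is handed in: both pens stand in the cup, the seal stands upright on the desk, all five chips were wiped into the tray, and the scraper is back upright in the middle of its pad; no pencil was on the board, the fountain pen slipped once back onto the board before going in, and the scraper briefly pressed about 30 N, apparently on the tray's right end wall, on the last stroke.

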